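# Rack the cordless irons in balance and switch on the charger

### The job

Put every cordless soldering iron on the charging stand, one to a pedestal, lying across the row and balanced level on the narrow brass top alone: lift each at trial points to find where it balances without tipping, since its battery sits somewhere unseen. When all are balanced, lift the clear hood on the charger, flip the toggle beneath to on, and close the hood fully again. Leave the other things on the bench where they are.

Things in the scene. Friction and masses are not known exactly. Their poses are not given: they have to be found in the camera images.
- iron_a_mid (a point): Middle of a cordless soldering iron: a black square bar, body 200 mm long, 26 x 26 mm, plus a thin steel tip (10 mm across) 45 mm further out at +x; x runs along it. Centre line 13 mm above what it lies on; starts on the bench at the robot's left; may be absent. 0.34 kg, mostly a fixed hidden battery: the balance point is anywhere up to 50 mm either side of this point.
- iron_b_mid (a point): Middle of a cordless soldering iron: a black square bar, body 200 mm long, 26 x 26 mm, plus a thin steel tip (10 mm across) 45 mm further out at +x; x runs along it. Centre line 13 mm above what it lies on; starts on the bench at the robot's left; may be absent. Same look and weight as iron_a, balance point different. Lifted lightly (5 N or less) 20 mm or more off that point, it tips.
- iron_c_mid (a point): Middle of a cordless soldering iron: a black square bar, body 200 mm long, 26 x 26 mm, plus a thin steel tip (10 mm across) 45 mm further out at +x; x runs along it. Centre line 13 mm above what it lies on; starts on the bench at the robot's left; may be absent. As iron_a and iron_b, balance point different. Gripped hard off balance it stays level but twists the wrist.
- pad_0 (a point): Centre of the flat brass top, 60 mm above the bench, of one of three narrow pedestals 95 mm apart in a row on a fixed blue base (150 x 260 x 12 mm). Top: 24 mm along the stand's x (the way an iron must lie, across the row, tip to either end), 20 mm along y (the row). An iron stays level only with its balance point over the top. One iron each.
- pad_1 (a point): Centre of the flat brass top, 60 mm above the bench, of one of three narrow pedestals 95 mm apart in a row on a fixed blue base (150 x 260 x 12 mm). Top: 24 mm along the stand's x (the way an iron must lie, across the row, tip to either end), 20 mm along y (the row). An iron stays level only with its balance point over the top. One iron each.
- pad_2 (a point): Centre of the flat brass top, 60 mm above the bench, of one of three narrow pedestals 95 mm apart in a row on a fixed blue base (150 x 260 x 12 mm). Top: 24 mm along the stand's x (the way an iron must lie, across the row, tip to either end), 20 mm along y (the row). An iron stays level only with its balance point over the top. One iron each.
- cover (a joint): Clear hinged hood over the charger's switch, rad: 0 closed, up to 1.75 fully open (tipped up and over, away from the charger's front); stiff hinge (0.09 N m), stays at any angle. Hood 86 mm long, 58 mm wide, 57 mm tall.
- cover_tab (a point): Middle of the grey tab on top of the hood near its front: 14 mm thick across the hood (this point's y, parallel to the hinge), 30 mm long (x) and 30 mm tall (z), about 135 mm above the bench when closed. Moves with the hood; its axes turn with it.
- cover_hinge (a point): On the hood's hinge axis, mid-width, 63 mm above the bench, 3 mm above the top of the grey charger box (180 x 110 x 60 mm). Fixed: x points to the charger's rear, y is the hinge axis, z up. Closed, the tab's middle is 66 mm in front of (-x) and 72 mm above this point; opening turns it up and back, positively about +y.
- toggle (a joint): Steel toggle under the hood, rad: 0 = off, leaning to the charger's front (-x of the hinge point); 0.9 = on, leaning to its rear; stays where left, takes about 1.5 N at its tip.
- toggle_tip (a point): Centre of the ball (14 mm) at the toggle's end, 40 mm from its pivot; the pivot lies 50 mm in front of the hinge point and 1 mm above it.
- spool: Bystander: spool of solder, aluminium, 64 mm across, 40 mm tall. Origin under its centre.
- cleaner: Bystander: brass tip-cleaner pot on a round blue foot 90 mm across, 62 mm tall. Origin under its centre.
- flux: Bystander: small flux jar, 44 mm across, 60 mm tall. Origin under its centre.
- sponge: Bystander: blue tray 80 x 70 mm with a sponge, 24 mm tall. Origin under its centre.
- cutters: Bystander: side cutters with red handles, 160 mm long, 12 mm tall. Origin under its centre.
- driver: Bystander: grey-handled screwdriver, 160 mm long. Origin under its centre.
- bolt_0: Bystander: small steel bolt, 25 mm long. Origin under its centre.
- bolt_1: Bystander: small steel bolt, 25 mm long. Origin under its centre.

How it is judged:
By the outcome, as a careful person would: the job done as asked, in the order asked, and still so for the second after the job is handed in, with the robot touching nothing.
Of iron_a, iron_b, iron_c only 2 to 3 are there at a start; the rules pass over those that are not, and their reading is None.
At some moment in a run one of iron_a, iron_b, iron_c may be knocked a few centimetres aside while the robot is not near it.
Once in a run the grip may slacken for a moment while it holds something.
It also fails if it takes over 210 s, if anything falls off the work surface, if the arm or the gripper's body presses on something with over 40 N, if the wrist force passes 120 N, or if a joint passes its speed limit or range.

### The arm

A 6-joint arm with a two-finger parallel gripper is mounted at the origin on the work surface. World frame = base frame: x ahead of the robot, y to its left, z up, the work surface at z = 0. Lengths are in mm, angles in rad, forces in N, time in s.
With the tool pointing down it reaches from about 275 to 750 mm from the base axis. Payload 10.2 kg.
Tool frame: the origin (TCP) lies at the very end of the fingers, on their centre line; the grasp point (between the pads) lies 19 mm behind it (ctrl.pinch_z is the distance from the TCP to the grasp point, in mm); y points along the fingers, z is the direction in which the jaws open and shut, and the axes are right-handed (so a half turn about y gives the same grasp; the last joint's range is limited). The gripper opens to 85 mm and grips with 20 to 120 N. Pads are 22 mm wide; open, the fingers measure 114 mm over their backs; the gripper's body (76 mm by 85 mm) begins 54 mm behind the grasp point. The pads swing forward as they close: fully open they stand 13 mm farther back than shut.
Start: joints at [1.07, 0.313, 1.498, -0, 1.331, -0.223], TCP at [143.989, 504.875, 231.294] pointing down, gripper open.
Joint ranges: [-2.94, 2.94], [-0.97, 2.17], [0.19, 2.56], [-1.23, 4.37], [0.02, 3.11], [-2.88, 2.88]. Speed limits (rad/s): [2.39, 2.39, 3.01, 3.14, 3.14, 3.14].

### API

Orientations are given as a unit quaternion [w, x, y, z].
In Python, from rig import sense, eyes, ctrl gives the robot as it stands. The module is installed in compiled form; this text tells all that it offers.
- The arm moves only by the shell command python3 -m handwheel 'ROWS' [FORCE]. ROWS is JSON, a list of rows, each an object of numbers: "grip": the finger opening in mm, from 0 to 85.4; "tx", "ty", "tz": the shift along the tool's x, y, z in mm; "wx", "wy", "wz": the turn, a rotation vector about the tool's x, y, z in rad. In form: [{"grip": .., "tx": .., "ty": .., "tz": .., "wx": .., "wy": .., "wz": ..}, ...]. A call has 1 to 10 rows; each row shifts and turns the commanded pose from where the row before left it, along the tool's axes as they then stand; what a row does not reach is not made up. A row lasts 1/12 s, in which the tool goes at most 41.7 mm and 7.16 degrees, less where a joint would pass 70% of its speed; a pose out of reach is approached as far as the arm can. A call is refused whole if a number of a shift passes 41.7 or a number of a turn 0.125, either way. A call with a gripper value outside its range is refused whole. The fingers move at their own pace and stop on an object; FORCE is the grip in N (left out, the last holds). Time passes only in rows, so rows that do not move let the fingers close. It gives the time, the measured TCP pose, the force and the opening at its end, in the units of the state.
- sense(): the state, without advancing time (a new reading comes with each control period).
- eyes.capture(name): name is "side" or "top"; returns a dict with "pixels" (400x640x3 uint8, red, green, blue), "mtx" (3x3 intrinsics, pixels), "R" (3x3) and "t" (3): a world point X has camera coordinates R X + t. Camera axes: x right, y down, z forward; pixel columns grow to the right and rows downward; lengths in mm; the calibration is good to about 2 mm. A picture is of the moment at which its call begins. There is no depth.
- ctrl.finish_job(): hands the job in, once; it reports no verdict.
The state is a dict: "time_s": time; "joints": joint angles; "dq": joint speeds; "tau": joint torques, N m; "eef_pos": TCP position; "ee_rot": TCP orientation; "force": force on the tool from outside, world axes, zero at the start; "wrist_torque": the same for the moment, N m; "grip_width": opening from 0.0 (shut) to 1.0 (fully open).
Only numpy, scipy, OpenCV 4.12 (cv2) and the standard library are available. Lean on these libraries where they do the work, as an engineer would, in place of code of your own. Each camera call takes 0.05 s, during which the arm holds its last target.

## Working session

There is one attempt and no reset: what is moved stays moved. The work goes in short steps, Python scripts to look and compute and a shell command to move; the robot and the scene stay as the last step left them, time stands still between calls to the robot, and variables do not carry over. Pictures are saved under pics/ and viewed, and the job is handed in when it is done.

```bash
mkdir -p pics; ls; cat > h.py <<'E'
import numpy as np, cv2
from rig import sense, eyes, ctrl
def cap(n,f):
    c=eyes.capture(n); cv2.imwrite('pics/'+f,c['pixels'][:,:,::-1]); 
    return c
def ray(c,u,v,z):
    K,R,t=map(np.array,(c['mtx'],c['R'],c['t']))
    d=R.T@np.linalg.inv(K)@[u,v,1]; o=-R.T@t
    return o+d*(z-o[2])/d[2]
def proj(c,X):
    p=np.array(c['mtx'])@(np.array(c['R'])@np.array(X,float)+np.array(c['t'])); return p[:2]/p[2]
def tri(c1,p1,c2,p2):
    A=[];b=[]
    for c,p in((c1,p1),(c2,p2)):
        P=np.array(c['mtx'])@np.c_[c['R'],c['t']]
        for i in(0,1):
            r=p[i]*P[2]-P[i]; A.append(r[:3]/np.linalg.norm(r[:3]));b.append(-r[3]/np.linalg.norm(r[:3]))
    return np.linalg.lstsq(np.array(A),np.array(b),rcond=None)[0]
E
python3 - <<'E'
from h import *
print(sense())
for n in('top','side'):
    c=cap(n,n+'0.png'); print(c['mtx'],c['R'],c['t'])
E
```

```text
pics
{'time_s': 0.0, 'joints': array([ 1.06961956e+00,  3.13431109e-01,  1.49843003e+00,  6.33709155e-06,
        1.33100918e+00, -2.23357044e-01]), 'dq': array([-0.00073266,  0.00016715, -0.00196067,  0.00126563, -0.00035854,
        0.00247217]), 'tau': array([-1.90429331e-03, -4.12270474e+01, -2.59742206e+01, -3.25765041e-04,
        4.08371605e-03, -1.87551287e-06]), 'eef_pos': array([143.84824945, 504.64158232, 230.74740156]), 'ee_rot': array([-0.69987375,  0.70071701, -0.09807115,  0.09774691]), 'force': array([-0.03550767, -0.14681532, -0.29920597]), 'wrist_torque': array([ 0.01096287, -0.00221515,  0.00966428]), 'grip_width': 0.9977445838680863}
[[438.87633851   0.         313.17930266]
 [  0.         438.87633851 203.18081517]
 [  0.           0.           1.        ]] [[-0.01362143 -0.99989804  0.00428626]
 [-0.99067481  0.01291436 -0.13563421]
 [ 0.13556503 -0.00609382 -0.99074971]] [  36.93440648  532.56979561 1142.11128537]
[[445.71380031   0.         316.78468306]
 [  0.         445.71380031 203.08636258]
 [  0.           0.           1.        ]] [[-0.96743172 -0.25281668  0.01263266]
 [-0.20284826  0.74443568 -0.63613529]
 [ 0.15142141 -0.61797997 -0.77147411]] [ 510.493078    150.29667588 1498.98973413]
```

View pics/top0.png

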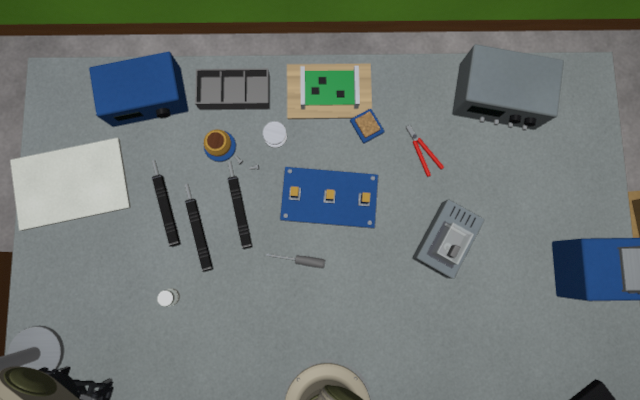

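View pics/side0.png

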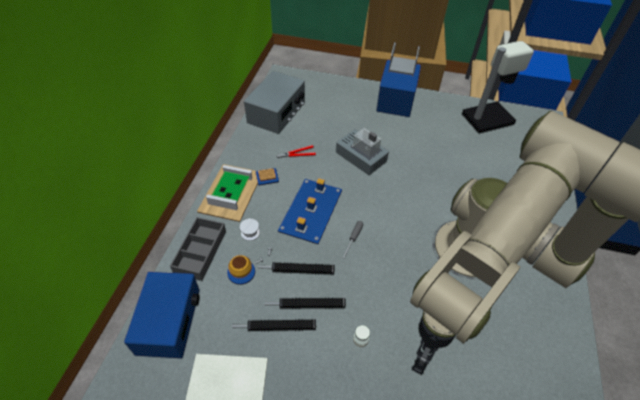

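The top view shows three irons (left, around (165,210), (198,233) and (239,211)), tips up. The stand is at (330,197) with brass pads at (294,193), (330,196) and (365,199), and the charger is at (449,238). I'll measure them now.

```bash
cat > meas.py <<'E'
from h import *
def irons(c, z=18, box=(140,150,265,280)):
    im=c['pixels'].astype(int); m=(im.max(2)<60).astype(np.uint8)
    m=cv2.morphologyEx(m,cv2.MORPH_CLOSE,np.ones((5,5)))
    M=np.zeros_like(m); x0,y0,x1,y1=box; M[y0:y1,x0:x1]=m[y0:y1,x0:x1]
    cs,_=cv2.findContours(M,cv2.RETR_EXTERNAL,cv2.CHAIN_APPROX_NONE); out=[]
    for k in cs:
        if cv2.contourArea(k)<250: continue
        P=np.array([ray(c,u,v,z)[:2] for u,v in k[:,0]],np.float32)
        (cx,cy),(w,h),a=cv2.minAreaRect(P)
        a=np.radians(a if w>h else a+90)
        if np.cos(a)<0:a+=np.pi
        out.append((cx,cy,max(w,h),min(w,h),((a+np.pi)%(2*np.pi))-np.pi, k[:,0].mean(0)))
    return out
E
python3 - <<'E'
from meas import *
c=eyes.capture('top'); s=eyes.capture('side')
for o in irons(c): print(np.round(o[:5],3),o[5])
im=c['pixels']; h=cv2.cvtColor(im,cv2.COLOR_RGB2HSV)
m=cv2.inRange(h,(10,60,90),(35,255,255)); m[:, :278]=0;m[:,382:]=0;m[:165]=0;m[230:]=0
n,l,st,ce=cv2.connectedComponentsWithStats(m)
for i in range(1,n):
    if st[i,4]>15: print(st[i],ce[i],ray(c,*ce[i],60))
m=cv2.inRange(h,(105,120,60),(125,255,255)); m[:, :275]=0;m[:,390:]=0;m[:160]=0;m[235:]=0
k=max(cv2.findContours(m,0,1)[0],key=cv2.contourArea)
P=np.array([ray(c,u,v,12)[:2] for u,v in k[:,0]],np.float32); print(cv2.minAreaRect(P))
big=lambda i,x0,y0,x1,y1:cv2.resize(i[y0:y1,x0:x1,::-1],None,fx=5,fy=5,interpolation=cv2.INTER_CUBIC)
cv2.imwrite('pics/ch_t.png',big(im,400,190,500,285)); cv2.imwrite('pics/ch_s.png',big(s['pixels'],320,110,405,180))
cv2.imwrite('pics/st_t.png',big(im,270,160,390,235))
cv2.imwrite('pics/ir_t.png',big(im,140,150,260,270))
E
```

```text
[4.55092e+02 3.39767e+02 1.98463e+02 2.77800e+01 2.66000e-01] [198.75483871 234.71612903]
[5.14610e+02 2.30303e+02 1.98712e+02 2.62720e+01 2.16000e-01] [239.7012987  212.49350649]
[5.22851e+02 4.30125e+02 1.99604e+02 2.98100e+01 2.73000e-01] [165.92810458 210.25490196]
[290 187   9   9  71] [294.         191.05633803] [562.71832232  80.16062482  60.        ]
[326 190   9   9  72] [329.72222222 194.02777778] [553.55962449 -13.9918122   60.        ]
[362 193   8   9  72] [365.5 197. ] [ 544.40749358 -108.18223313   60.        ]
((553.8389282226562, -13.800003051757812), (256.62579345703125, 147.5202178955078), 84.41300964355469)
```

View pics/ch_t.png

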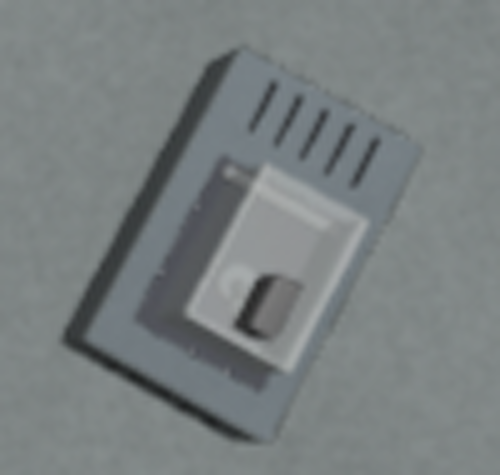

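View pics/ch_s.png

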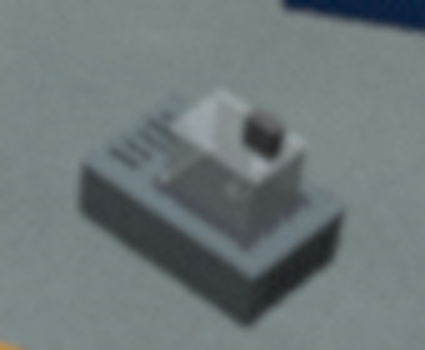

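View pics/ir_t.png

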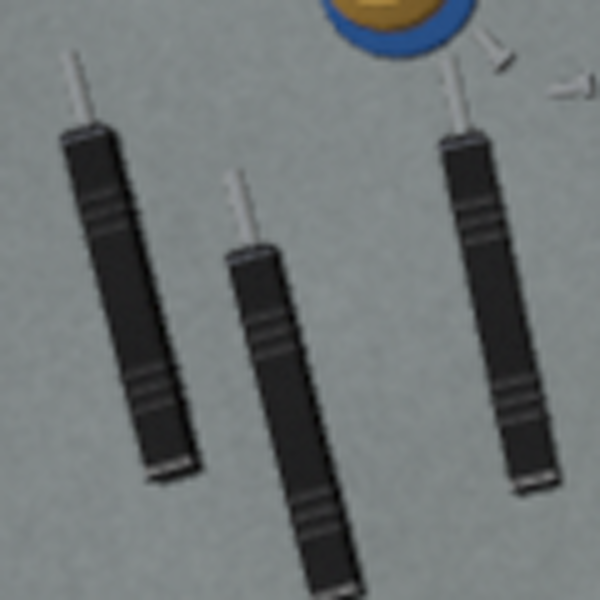

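View pics/st_t.png

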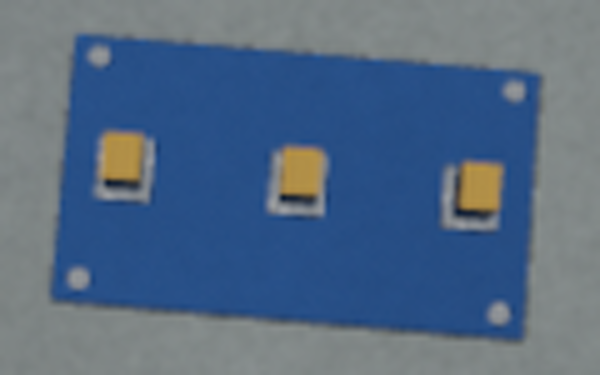

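The jaws need to straddle each bar. Next I'll work out the shifts to iron C, which sits at (515,230).

```bash
cat > plan.py <<'E'
from h import *
from scipy.spatial.transform import Rotation as Ro
import sys
def Rt():
    q=sense()['ee_rot']; return Ro.from_quat([q[1],q[2],q[3],q[0]])
def plan(x,y,z,yaw):
    "yaw: world heading of tool x (mod pi)"
    s=sense(); R=Rt(); M=R.as_matrix()
    cur=np.arctan2(M[1,0],M[0,0]); d=(yaw-cur+np.pi/2)%np.pi-np.pi/2
    # yaw about world z by d == about tool y by -d (tool y down)
    M2=Ro.from_rotvec([0,0,d]).as_matrix()@M
    sh=M2.T@(np.array([x,y,z])-s['eef_pos'])
    # remaining tilt, as a tool-frame rotation vector after turning
    ax=np.cross(M2[:,1],[0,0,-1.]); 
    print('t %.2f pos'%s['time_s'],np.round(s['eef_pos'],1),'yaw %.3f'%cur,'wy total %.3f'%(-d),'shift after turn tx %.1f ty %.1f tz %.1f'%tuple(sh),'tilt fix',np.round(M2.T@ax,4),'F',np.round(s['force'],2),'T',np.round(s['wrist_torque'],3),'g %.1f'%(s['grip_width']*85.4),'q',np.round(s['joints'],2))
if __name__=='__main__': plan(*map(float,sys.argv[1:5]))
E
python3 -c "
from h import *
c=eyes.capture('top');s=eyes.capture('side')
print(-np.array(c['R']).T@c['t'])
for X in [(562.7,80.2,60),(553.6,-14,60),(544.4,-108.2,60)]: print(proj(s,X))
from plan import *; print(Rt().as_matrix().round(3))
h=cv2.cvtColor(s['pixels'],cv2.COLOR_RGB2HSV);m=cv2.inRange(h,(8,60,90),(35,255,255));m[:175]=0;m[235:]=0;m[:,:290]=0;m[:,335:]=0
n,l,st,ce=cv2.connectedComponentsWithStats(m);print(st,ce)
"
python3 plan.py 514.6 230.3 100 0.216
```

```text
[ 373.27622942   37.01266682 1203.62280005]
[300.79339892 220.3626389 ]
[310.79067996 200.03153437]
[320.10554791 181.14846645]
[[ 0.962 -0.     0.274]
 [-0.274 -0.     0.962]
 [-0.    -1.    -0.   ]]
[[     0      0    640    400 255882]
 [   317    178      8      6     39]
 [   307    197      8      7     39]
 [   297    218      8      6     40]] [[319.50416598 199.49952713]
 [320.20512821 180.69230769]
 [310.66666667 200.        ]
 [300.775      220.375     ]]
t 0.30 pos [144.  504.8 231.1] yaw -0.278 wy total -0.494 shift after turn tx 303.2 ty 131.2 tz -347.5 tilt fix [ 0.0004  0.     -0.0001] F [-0.78  0.72  0.01] T [-0.04  -0.026  0.029] g 85.3 q [ 1.07  0.31  1.5  -0.    1.33 -0.22]
```

```bash
python3 -m handwheel '[{"grip":50,"wy":-0.1235,"ty":20},{"wy":-0.1235,"ty":20},{"wy":-0.1235,"ty":20},{"wy":-0.1235,"ty":20},{"tx":25,"tz":-29},{"tx":25,"tz":-29},{"tx":25,"tz":-29},{"tx":25,"tz":-29},{"tx":25,"tz":-29},{"tx":25,"tz":-29}]' 40
python3 plan.py 514.6 230.3 60 0.216
```

```text
t 0.30 pos [144.  504.8 231.1] yaw -0.278 wy total -0.494 shift after turn tx 303.2 ty 171.2 tz -347.5 tilt fix [ 0.0004  0.     -0.0001] F [-0.78  0.72  0.01] T [-0.04  -0.026  0.029] g 85.3 q [ 1.07  0.31  1.5  -0.    1.33 -0.22]invalid input
```

```bash
python3 -m handwheel '[{"grip":50,"tx":0,"ty":20,"tz":0,"wx":0,"wy":-0.1235,"wz":0},{"grip":50,"tx":0,"ty":20,"tz":0,"wx":0,"wy":-0.1235,"wz":0},{"grip":50,"tx":0,"ty":20,"tz":0,"wx":0,"wy":-0.1235,"wz":0},{"grip":50,"tx":0,"ty":20,"tz":0,"wx":0,"wy":-0.1235,"wz":0},{"grip":50,"tx":25,"ty":0,"tz":-29,"wx":0,"wy":0,"wz":0},{"grip":50,"tx":25,"ty":0,"tz":-29,"wx":0,"wy":0,"wz":0},{"grip":50,"tx":25,"ty":0,"tz":-29,"wx":0,"wy":0,"wz":0},{"grip":50,"tx":25,"ty":0,"tz":-29,"wx":0,"wy":0,"wz":0},{"grip":50,"tx":25,"ty":0,"tz":-29,"wx":0,"wy":0,"wz":0},{"grip":50,"tx":25,"ty":0,"tz":-29,"wx":0,"wy":0,"wz":0}]' 40
python3 plan.py 514.6 230.3 60 0.216
```

```text
time_s: 1.13
eef_pos: [329.0, 365.8, 151.4]
ee_rot: [0.703, -0.703, -0.076, 0.076]
force: [-0.2, 1.1, 0.2]
grip_width: 0.585
t 1.13 pos [329.  365.8 151.4] yaw 0.216 wy total 0.000 shift after turn tx 152.2 ty 91.4 tz -172.1 tilt fix [-0.0001  0.      0.0002] F [-0.23  1.1   0.2 ] T [-0.022 -0.006  0.037] g 49.9 q [ 0.6   0.32  1.71  0.    1.11 -1.19]
```

```bash
python3 -m handwheel '[{"grip":50,"tx":25.4,"ty":0,"tz":-28.7,"wx":0,"wy":0,"wz":0},{"grip":50,"tx":25.4,"ty":0,"tz":-28.7,"wx":0,"wy":0,"wz":0},{"grip":50,"tx":25.4,"ty":0,"tz":-28.7,"wx":0,"wy":0,"wz":0},{"grip":50,"tx":25.4,"ty":0,"tz":-28.7,"wx":0,"wy":0,"wz":0},{"grip":50,"tx":25.4,"ty":0,"tz":-28.7,"wx":0,"wy":0,"wz":0},{"grip":50,"tx":25.2,"ty":0,"tz":-28.6,"wx":0,"wy":0,"wz":0},{"grip":50,"tx":0,"ty":30,"tz":0,"wx":0,"wy":0,"wz":0},{"grip":50,"tx":0,"ty":30,"tz":0,"wx":0,"wy":0,"wz":0},{"grip":50,"tx":0,"ty":20,"tz":0,"wx":0,"wy":0,"wz":0},{"grip":50,"tx":0,"ty":0,"tz":0,"wx":0,"wy":0,"wz":0}]' 40
python3 - <<'E'
from h import *
L=[]
for i in range(12):
    c=eyes.capture('top'); s=sense(); L.append(np.r_[s['force'],s['wrist_torque']])
L=np.array(L); print(L.mean(0).round(3),L.std(0).round(3))
cv2.imwrite('pics/g1.png',cv2.resize(c['pixels'][130:290,130:330,::-1],None,fx=4,fy=4))
E
python3 plan.py 514.6 230.3 3.5 0.216
```

```text
time_s: 1.97
eef_pos: [511.3, 230.9, 67.2]
ee_rot: [-0.703, 0.703, 0.073, -0.079]
force: [0.2, -0.2, -1.0]
grip_width: 0.586
[ 0.162 -0.033  0.092 -0.011  0.002 -0.003] [0.359 0.583 0.491 0.029 0.02  0.022]
t 2.57 pos [513.5 231.7  71.6] yaw 0.216 wy total 0.000 shift after turn tx 0.8 ty 68.1 tz -1.6 tilt fix [0.     0.     0.0004] F [ 0.12 -0.94 -0.63] T [0.021 0.011 0.011] g 50.0 q [ 0.22  0.57  1.57 -0.    1.01 -1.57]
```

View pics/g1.png

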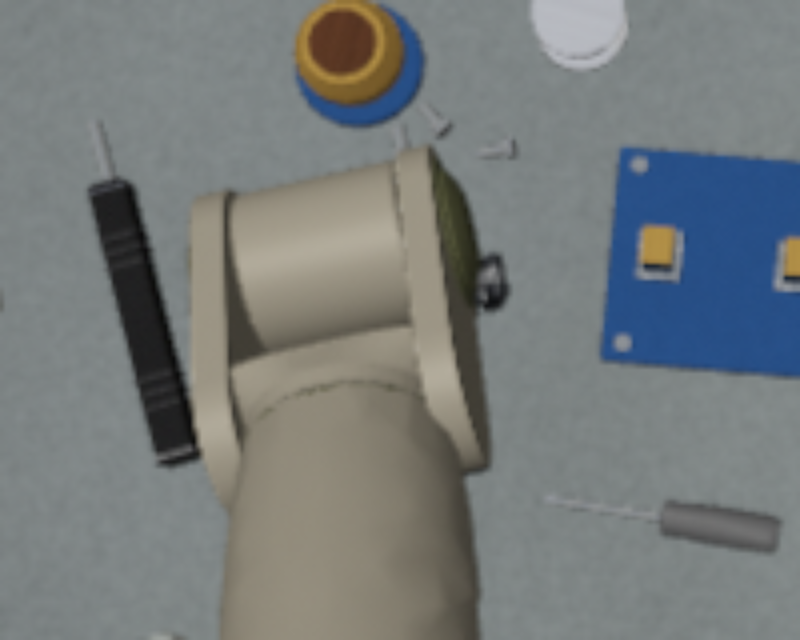

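The arm hides the target iron, but the bench around it is clear, so I'll go down and grip the middle hard.

```bash
python3 -m handwheel '[{"grip":50,"tx":0.8,"ty":30,"tz":-1.6,"wx":0,"wy":0,"wz":0},{"grip":50,"tx":0,"ty":25,"tz":0,"wx":0,"wy":0,"wz":0},{"grip":50,"tx":0,"ty":13,"tz":0,"wx":0,"wy":0,"wz":0},{"grip":50,"tx":0,"ty":0,"tz":0,"wx":0,"wy":0,"wz":0},{"grip":15,"tx":0,"ty":0,"tz":0,"wx":0,"wy":0,"wz":0},{"grip":15,"tx":0,"ty":0,"tz":0,"wx":0,"wy":0,"wz":0},{"grip":15,"tx":0,"ty":0,"tz":0,"wx":0,"wy":0,"wz":0},{"grip":15,"tx":0,"ty":0,"tz":0,"wx":0,"wy":0,"wz":0},{"grip":15,"tx":0,"ty":0,"tz":0,"wx":0,"wy":0,"wz":0}]' 60
python3 plan.py 514.6 230.3 3.5 0.216
```

```text
time_s: 3.32
eef_pos: [515.3, 230.4, 4.7]
ee_rot: [0.703, -0.703, -0.077, 0.075]
force: [-1.0, -1.4, 7.6]
grip_width: 0.294
t 3.32 pos [515.3 230.4   4.7] yaw 0.216 wy total 0.000 shift after turn tx -0.7 ty 1.2 tz 0.0 tilt fix [0.0001 0.     0.0025] F [-1.01 -1.44  7.6 ] T [-0.216  0.184 -0.041] g 25.1 q [ 0.21  0.67  1.6  -0.    0.87 -1.57]
```

```bash
cat > ft.py <<'E'
from h import *; from plan import Rt
import sys
n=int(sys.argv[1]) if len(sys.argv)>1 else 36
L=[]
for i in range(n):
    c=eyes.capture('side' if i==n-1 else 'top'); s=sense(); L.append(np.r_[s['force'],s['wrist_torque']])
L=np.array(L); F=L.mean(0); print(F.round(3),L.std(0).round(3))
W=0.34*9.81; off=np.array([F[4]/W,-F[3]/W])*1000
ux=Rt().as_matrix()[:2,0]
print('offset world',off.round(1),'along tool x %.1f'%(off@ux),'+-%.1f'%(1000*L[:,3:5].std()/W/np.sqrt(n)),'grip %.1f'%(s['grip_width']*85.4),s['eef_pos'].round(1),'t',s['time_s'])
cv2.imwrite('pics/'+sys.argv[2],cv2.resize(c['pixels'][150:400,180:500,::-1],None,fx=2.5,fy=2.5))
E
python3 -m handwheel '[{"grip":15,"tx":0,"ty":-10,"tz":0,"wx":0,"wy":0,"wz":0},{"grip":15,"tx":0,"ty":-10,"tz":0,"wx":0,"wy":0,"wz":0},{"grip":15,"tx":0,"ty":-10,"tz":0,"wx":0,"wy":0,"wz":0},{"grip":15,"tx":0,"ty":0,"tz":0,"wx":0,"wy":0,"wz":0},{"grip":15,"tx":0,"ty":0,"tz":0,"wx":0,"wy":0,"wz":0},{"grip":15,"tx":0,"ty":0,"tz":0,"wx":0,"wy":0,"wz":0}]' 60
python3 ft.py 30 l1.png
```

```text
time_s: 3.82
eef_pos: [514.3, 230.2, 33.1]
ee_rot: [-0.703, 0.703, 0.076, -0.076]
force: [-0.1, -0.1, -3.8]
grip_width: 0.29
[-0.056  0.03  -3.409 -0.009  0.012 -0.008] [0.543 0.537 0.537 0.03  0.029 0.029]
offset world [3.5 2.8] along tool x 4.0 +-1.7 grip 25.0 [514.5 230.2  33.3] t 5.3167
```

View pics/l1.png

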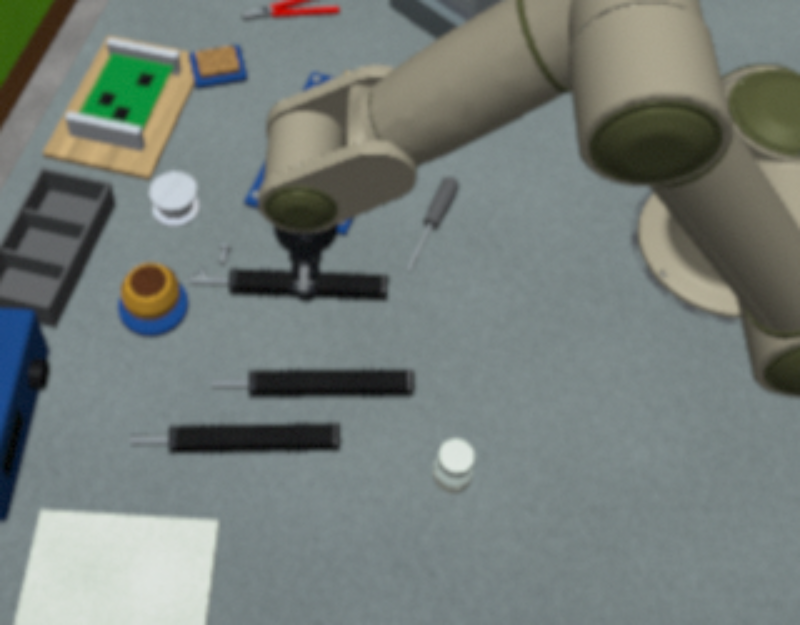

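The side view shows the iron level in the jaws at about (305,285). Its balance point is about 4 mm toward the tip. I'll carry it to pad_2.

```bash
python3 plan.py 540.4 -107.8 105 -0.097
```

```text
t 5.32 pos [514.5 230.2  33.3] yaw 0.216 wy total 0.313 shift after turn tx 58.5 ty -71.7 tz -334.0 tilt fix [ 0.  0. -0.] F [-0.02 -0.62 -2.93] T [-0.024 -0.062  0.012] g 25.0 q [ 0.21  0.62  1.59 -0.    0.93 -1.57]
```

```bash
python3 -m handwheel '[{"grip":15,"tx":0,"ty":-24,"tz":0,"wx":0,"wy":0.1043,"wz":0},{"grip":15,"tx":0,"ty":-24,"tz":0,"wx":0,"wy":0.1043,"wz":0},{"grip":15,"tx":0,"ty":-24,"tz":0,"wx":0,"wy":0.1043,"wz":0},{"grip":15,"tx":4.9,"ty":-4,"tz":-27.8,"wx":0,"wy":0,"wz":0},{"grip":15,"tx":4.9,"ty":0,"tz":-27.8,"wx":0,"wy":0,"wz":0},{"grip":15,"tx":4.9,"ty":0,"tz":-27.8,"wx":0,"wy":0,"wz":0},{"grip":15,"tx":4.9,"ty":0,"tz":-27.8,"wx":0,"wy":0,"wz":0},{"grip":15,"tx":4.9,"ty":0,"tz":-27.8,"wx":0,"wy":0,"wz":0},{"grip":15,"tx":4.9,"ty":0,"tz":-27.8,"wx":0,"wy":0,"wz":0}]' 60
python3 plan.py 540.4 -107.8 105 -0.097
```

```text
time_s: 6.07
eef_pos: [527.6, 60.1, 109.4]
ee_rot: [0.706, -0.706, 0.034, -0.034]
force: [0.5, -0.6, -3.6]
grip_width: 0.292
t 6.07 pos [527.6  60.1 109.4] yaw -0.097 wy total 0.000 shift after turn tx 29.0 ty 4.4 tz -165.9 tilt fix [-0.      0.      0.0002] F [ 0.54 -0.63 -3.56] T [0.007 0.037 0.015] g 25.0 q [-0.11  0.45  1.64  0.    1.05 -1.58]
```

```bash
python3 -m handwheel '[{"grip":15,"tx":4.9,"ty":0,"tz":-27.8,"wx":0,"wy":0,"wz":0},{"grip":15,"tx":4.9,"ty":0,"tz":-27.8,"wx":0,"wy":0,"wz":0},{"grip":15,"tx":4.9,"ty":0,"tz":-27.8,"wx":0,"wy":0,"wz":0},{"grip":15,"tx":4.9,"ty":0,"tz":-27.8,"wx":0,"wy":0,"wz":0},{"grip":15,"tx":4.9,"ty":0,"tz":-27.8,"wx":0,"wy":0,"wz":0},{"grip":15,"tx":4.9,"ty":0,"tz":-27.8,"wx":0,"wy":0,"wz":0},{"grip":15,"tx":0,"ty":0,"tz":0,"wx":0,"wy":0,"wz":0},{"grip":15,"tx":0,"ty":0,"tz":0,"wx":0,"wy":0,"wz":0},{"grip":15,"tx":0,"ty":0,"tz":0,"wx":0,"wy":0,"wz":0}]' 60
python3 ft.py 16 l2.png;python3 plan.py 540.4 -107.8 66 -0.097
```

```text
time_s: 6.82
eef_pos: [540.7, -107.0, 109.2]
ee_rot: [0.706, -0.706, 0.034, -0.034]
force: [0.6, -0.3, -3.1]
grip_width: 0.288
[ 0.089  0.137 -3.494 -0.     0.021  0.005] [0.272 0.614 0.351 0.032 0.032 0.035]
offset world [6.4 0.1] along tool x 6.4 +-2.5 grip 25.1 [ 540.8 -107.5  109.3] t 7.6167
t 7.62 pos [ 540.8 -107.5  109.3] yaw -0.097 wy total 0.000 shift after turn tx -0.4 ty 43.3 tz -0.4 tilt fix [ 0.  0. -0.] F [ 0.09  0.21 -3.71] T [-0.01   0.012 -0.021] g 25.1 q [-0.41  0.49  1.57 -0.    1.08 -1.88]
```

```bash
python3 -m handwheel '[{"grip":15,"tx":-1.3,"ty":15,"tz":-0.4,"wx":0,"wy":0,"wz":0},{"grip":15,"tx":0,"ty":15,"tz":0,"wx":0,"wy":0,"wz":0},{"grip":15,"tx":0,"ty":6,"tz":0,"wx":0,"wy":0,"wz":0},{"grip":15,"tx":0,"ty":3,"tz":0,"wx":0,"wy":0,"wz":0},{"grip":15,"tx":0,"ty":2,"tz":0,"wx":0,"wy":0,"wz":0},{"grip":15,"tx":0,"ty":0,"tz":0,"wx":0,"wy":0,"wz":0},{"grip":15,"tx":0,"ty":0,"tz":0,"wx":0,"wy":0,"wz":0}]' 60
python3 ft.py 6 l3.png
```

```text
time_s: 8.2
eef_pos: [539.9, -107.8, 68.9]
ee_rot: [-0.706, 0.706, -0.034, 0.035]
force: [0.8, 0.3, -3.9]
grip_width: 0.294
[ 0.289  0.109 -3.039 -0.017  0.033 -0.021] [0.618 0.499 0.329 0.013 0.018 0.027]
offset world [9.8 5. ] along tool x 9.3 +-3.6 grip 24.5 [ 539.6 -107.8   68.5] t 8.5
```

View pics/l3.png

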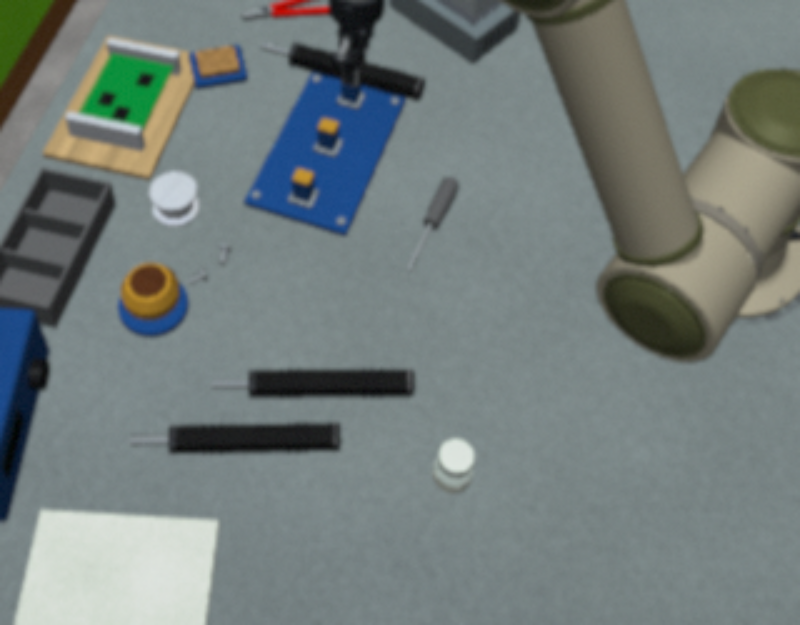

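```bash
python3 -m handwheel '[{"grip":15,"tx":0,"ty":2,"tz":0,"wx":0,"wy":0,"wz":0},{"grip":15,"tx":0,"ty":0,"tz":0,"wx":0,"wy":0,"wz":0},{"grip":15,"tx":0,"ty":0,"tz":0,"wx":0,"wy":0,"wz":0}]' 60; python3 ft.py 4 x.png
python3 -m handwheel '[{"grip":15,"tx":0,"ty":1.2,"tz":0,"wx":0,"wy":0,"wz":0},{"grip":15,"tx":0,"ty":0,"tz":0,"wx":0,"wy":0,"wz":0},{"grip":15,"tx":0,"ty":0,"tz":0,"wx":0,"wy":0,"wz":0}]' 60; python3 ft.py 4 x.png
```

```text
time_s: 8.75
eef_pos: [539.4, -107.7, 66.1]
ee_rot: [0.706, -0.706, 0.034, -0.034]
force: [-0.5, 0.2, -3.8]
grip_width: 0.293
[ 0.142 -0.219 -3.723  0.01   0.022 -0.009] [0.221 0.538 0.179 0.02  0.02  0.025]
offset world [ 6.7 -2.9] along tool x 7.0 +-3.2 grip 24.8 [ 539.5 -107.7   66.3] t 8.95
time_s: 9.2
eef_pos: [539.5, -107.7, 65.0]
ee_rot: [0.706, -0.706, 0.034, -0.034]
force: [0.3, -0.4, -4.4]
grip_width: 0.295
[-0.03   0.144 -3.575 -0.     0.035 -0.007] [0.21  0.442 0.186 0.016 0.018 0.008]
offset world [10.4  0.1] along tool x 10.4 +-3.7 grip 24.8 [ 539.5 -107.7   65.1] t 9.4
```

```bash
python3 -m handwheel '[{"grip":15,"tx":0,"ty":1.2,"tz":0,"wx":0,"wy":0,"wz":0},{"grip":15,"tx":0,"ty":0,"tz":0,"wx":0,"wy":0,"wz":0},{"grip":15,"tx":0,"ty":0,"tz":0,"wx":0,"wy":0,"wz":0}]' 60; python3 ft.py 4 x.png
python3 -m handwheel '[{"grip":15,"tx":0,"ty":1.2,"tz":0,"wx":0,"wy":0,"wz":0},{"grip":15,"tx":0,"ty":0,"tz":0,"wx":0,"wy":0,"wz":0},{"grip":15,"tx":0,"ty":0,"tz":0,"wx":0,"wy":0,"wz":0}]' 60; python3 ft.py 4 x.png
```

```text
time_s: 9.65
eef_pos: [539.6, -107.8, 64.7]
ee_rot: [-0.706, 0.706, -0.034, 0.034]
force: [-3.9, 0.9, 5.3]
grip_width: 0.292
[-3.442  1.039  5.702  0.152  0.525 -0.029] [0.676 0.442 0.362 0.043 0.013 0.012]
offset world [157.4 -45.5] along tool x 161.1 +-28.4 grip 24.9 [ 539.6 -107.7   64.7] t 9.85
time_s: 10.1
eef_pos: [539.7, -107.8, 64.7]
ee_rot: [-0.706, 0.706, -0.034, 0.034]
force: [-8.5, 2.2, 16.5]
grip_width: 0.288
[-8.07   2.192 17.142  0.412  1.355 -0.033] [0.404 0.181 0.332 0.021 0.029 0.02 ]
offset world [ 406.4 -123.4] along tool x 416.4 +-70.8 grip 24.6 [ 539.7 -107.8   64.7] t 10.3
```

```bash
python3 -m handwheel '[{"grip":15,"tx":0,"ty":-1.2,"tz":0,"wx":0,"wy":0,"wz":0},{"grip":15,"tx":0,"ty":-0.4,"tz":0,"wx":0,"wy":0,"wz":0},{"grip":28,"tx":0,"ty":0,"tz":0,"wx":0,"wy":0,"wz":0},{"grip":31,"tx":0,"ty":0,"tz":0,"wx":0,"wy":0,"wz":0},{"grip":36,"tx":0,"ty":0,"tz":0,"wx":0,"wy":0,"wz":0},{"grip":45,"tx":0,"ty":0,"tz":0,"wx":0,"wy":0,"wz":0},{"grip":45,"tx":0,"ty":0,"tz":0,"wx":0,"wy":0,"wz":0}]' 60; python3 ft.py 4 l4.png
```

```text
time_s: 10.88
eef_pos: [539.6, -107.7, 64.2]
ee_rot: [-0.706, 0.706, -0.034, 0.034]
force: [0.2, 0.4, -0.0]
grip_width: 0.525
[-0.072 -0.08  -0.019  0.002  0.014  0.007] [0.37  0.38  0.313 0.041 0.021 0.007]
offset world [ 4.2 -0.6] along tool x 4.3 +-5.0 grip 44.7 [ 539.5 -107.7   64.3] t 11.0833
```

View pics/l4.png

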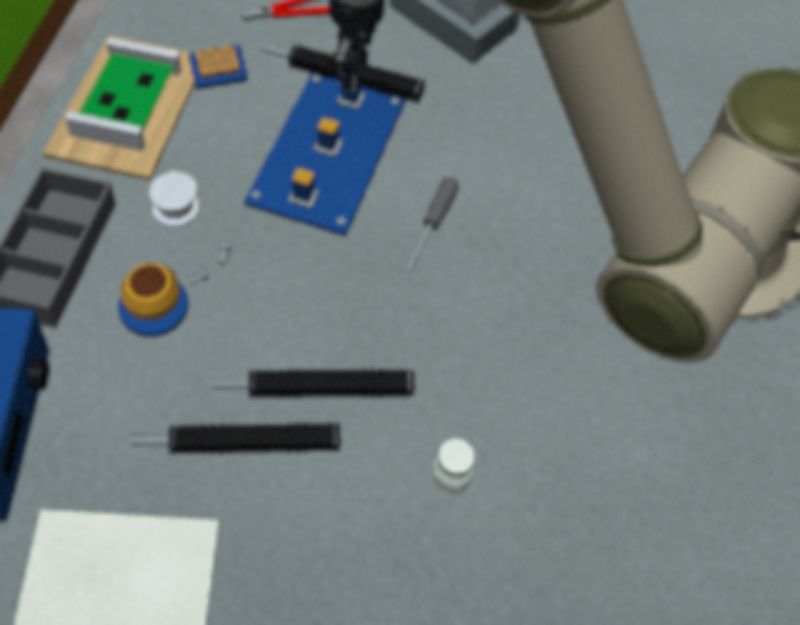

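The iron sits level at about (355,72) after release. Next I'll retreat and go to the iron at (455,340).

```bash
python3 -m handwheel '[{"grip":50,"tx":0,"ty":-20,"tz":0,"wx":0,"wy":0,"wz":0},{"grip":50,"tx":0,"ty":-30,"tz":0,"wx":0,"wy":0,"wz":0},{"grip":50,"tx":0,"ty":-30,"tz":0,"wx":0,"wy":0,"wz":0},{"grip":50,"tx":0,"ty":0,"tz":0,"wx":0,"wy":-0.121,"wz":0},{"grip":50,"tx":0,"ty":0,"tz":0,"wx":0,"wy":-0.121,"wz":0},{"grip":50,"tx":0,"ty":0,"tz":0,"wx":0,"wy":-0.121,"wz":0},{"grip":50,"tx":0,"ty":0,"tz":0,"wx":0,"wy":0,"wz":0}]' 60
python3 - <<'E'
from meas import *
c=cap('top','t2.png'); 
for o in irons(c,box=(130,130,400,290)): print(np.round(o[:5],3),o[5])
E
python3 plan.py 455.1 339.8 70 0.266
```

```text
time_s: 11.67
eef_pos: [539.5, -107.7, 144.4]
ee_rot: [-0.701, 0.701, 0.095, -0.095]
force: [-0.7, -0.2, -0.8]
grip_width: 0.583
[4.55092e+02 3.39767e+02 1.98463e+02 2.77800e+01 2.66000e-01] [198.76129032 234.71612903]
[5.22821e+02 4.30319e+02 1.99657e+02 3.00100e+01 2.79000e-01] [165.91503268 210.25490196]
t 11.72 pos [ 539.5 -107.7  144.3] yaw 0.264 wy total -0.002 shift after turn tx 36.2 ty 74.3 tz 454.0 tilt fix [ 0.  0. -0.] F [ 0.15 -0.79 -0.41] T [ 0.035 -0.089  0.007] g 50.0 q [-0.41  0.45  1.54 -0.    1.15 -2.24]
```

View pics/t2.png

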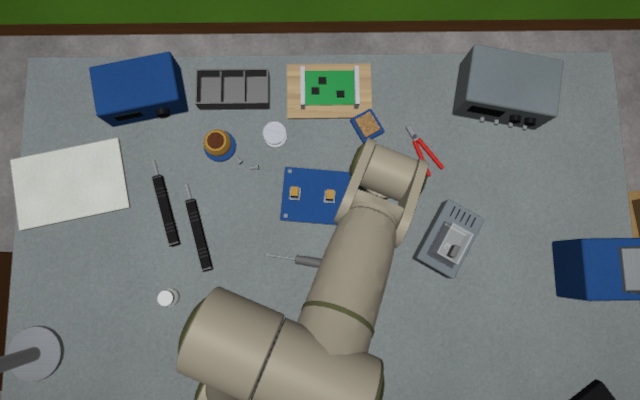

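```bash
python3 -m handwheel '[{"grip":50,"tx":2.6,"ty":0,"tz":32.4,"wx":0,"wy":0,"wz":0},{"grip":50,"tx":2.6,"ty":0,"tz":32.4,"wx":0,"wy":0,"wz":0},{"grip":50,"tx":2.6,"ty":0,"tz":32.4,"wx":0,"wy":0,"wz":0},{"grip":50,"tx":2.6,"ty":0,"tz":32.4,"wx":0,"wy":0,"wz":0},{"grip":50,"tx":2.6,"ty":0,"tz":32.4,"wx":0,"wy":0,"wz":0},{"grip":50,"tx":2.6,"ty":0,"tz":32.4,"wx":0,"wy":0,"wz":0},{"grip":50,"tx":2.6,"ty":0,"tz":32.4,"wx":0,"wy":0,"wz":0},{"grip":50,"tx":2.6,"ty":0,"tz":32.4,"wx":0,"wy":0,"wz":0},{"grip":50,"tx":2.6,"ty":0,"tz":32.4,"wx":0,"wy":0,"wz":0},{"grip":50,"tx":2.6,"ty":0,"tz":32.4,"wx":0,"wy":0,"wz":0}]' 60
python3 -m handwheel '[{"grip":50,"tx":2.6,"ty":0,"tz":32.4,"wx":0,"wy":0,"wz":0},{"grip":50,"tx":2.6,"ty":0,"tz":32.4,"wx":0,"wy":0,"wz":0},{"grip":50,"tx":2.6,"ty":0,"tz":32.4,"wx":0,"wy":0,"wz":0},{"grip":50,"tx":2.4,"ty":0,"tz":32.4,"wx":0,"wy":0,"wz":0},{"grip":50,"tx":0,"ty":30,"tz":0,"wx":0,"wy":0,"wz":0},{"grip":50,"tx":0,"ty":30,"tz":0,"wx":0,"wy":0,"wz":0},{"grip":50,"tx":0,"ty":14,"tz":0,"wx":0,"wy":0,"wz":0},{"grip":50,"tx":0,"ty":0,"tz":0,"wx":0,"wy":0,"wz":0},{"grip":50,"tx":0,"ty":0,"tz":0,"wx":0,"wy":0,"wz":0}]' 60
python3 plan.py 455.1 339.8 5.5 0.266
```

```text
time_s: 12.55
eef_pos: [478.8, 213.2, 144.3]
ee_rot: [-0.701, 0.701, 0.092, -0.092]
force: [1.2, 0.4, -0.3]
grip_width: 0.587
time_s: 13.3
eef_pos: [455.1, 339.4, 70.3]
ee_rot: [-0.701, 0.701, 0.093, -0.093]
force: [-0.3, 0.3, 0.6]
grip_width: 0.587
t 13.30 pos [455.1 339.4  70.3] yaw 0.264 wy total -0.002 shift after turn tx 0.2 ty 64.8 tz 0.4 tilt fix [ 0.0001  0.     -0.0007] F [-0.28  0.33  0.57] T [ 0.025 -0.04   0.015] g 50.2 q [ 0.43  0.58  1.55  0.    1.01 -1.4 ]
```

```bash
python3 -m handwheel '[{"grip":50,"tx":0,"ty":30,"tz":0,"wx":0,"wy":0,"wz":0},{"grip":50,"tx":0,"ty":25,"tz":0,"wx":0,"wy":0,"wz":0},{"grip":50,"tx":0,"ty":9,"tz":0,"wx":0,"wy":0,"wz":0},{"grip":50,"tx":0,"ty":0,"tz":0,"wx":0,"wy":0,"wz":0},{"grip":15,"tx":0,"ty":0,"tz":0,"wx":0,"wy":0,"wz":0},{"grip":15,"tx":0,"ty":0,"tz":0,"wx":0,"wy":0,"wz":0},{"grip":15,"tx":0,"ty":0,"tz":0,"wx":0,"wy":0,"wz":0},{"grip":15,"tx":0,"ty":0,"tz":0,"wx":0,"wy":0,"wz":0},{"grip":15,"tx":0,"ty":0,"tz":0,"wx":0,"wy":0,"wz":0}]' 60
python3 plan.py 455.1 339.8 5.5 0.266
python3 -m handwheel '[{"grip":15,"tx":0,"ty":-10,"tz":0,"wx":0,"wy":0,"wz":0},{"grip":15,"tx":0,"ty":-10,"tz":0,"wx":0,"wy":0,"wz":0},{"grip":15,"tx":0,"ty":-10,"tz":0,"wx":0,"wy":0,"wz":0},{"grip":15,"tx":0,"ty":0,"tz":0,"wx":0,"wy":0,"wz":0},{"grip":15,"tx":0,"ty":0,"tz":0,"wx":0,"wy":0,"wz":0},{"grip":15,"tx":0,"ty":0,"tz":0,"wx":0,"wy":0,"wz":0}]' 60
python3 ft.py 30 l5.png
```

```text
time_s: 14.05
eef_pos: [456.3, 340.0, 8.6]
ee_rot: [0.701, -0.7, -0.095, 0.092]
force: [-0.8, 0.2, 6.6]
grip_width: 0.291
t 14.05 pos [456.3 340.    8.6] yaw 0.266 wy total 0.000 shift after turn tx -1.2 ty 3.1 tz 0.1 tilt fix [-0.0007  0.      0.0039] F [-0.82  0.21  6.6 ] T [-0.02   0.111  0.028] g 24.8 q [ 0.43  0.67  1.58  0.    0.88 -1.4 ]
time_s: 14.55
eef_pos: [454.8, 339.3, 36.2]
ee_rot: [-0.701, 0.701, 0.094, -0.094]
force: [-0.5, 0.4, -3.4]
grip_width: 0.288
[ 2.600e-02 -6.600e-02 -3.439e+00  1.800e-02 -7.700e-02  2.000e-03] [0.449 0.461 0.542 0.03  0.031 0.03 ]
offset world [-22.9  -5.3] along tool x -23.5 +-3.1 grip 24.8 [455.1 339.4  36.3] t 16.05
```

View pics/l5.png

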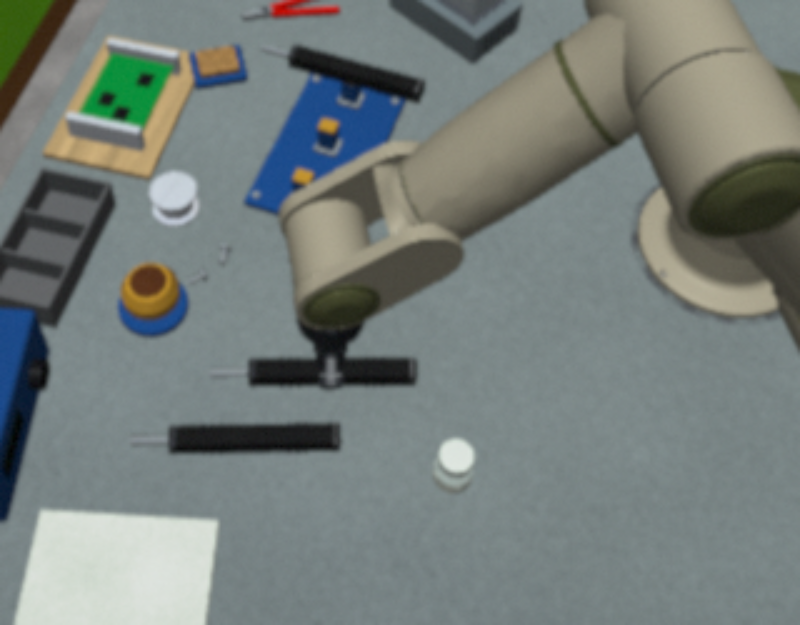

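The iron is level in the hard grip, with its balance about 23 mm toward the rear. I'll set it down, regrip 23 mm back and recheck.

```bash
python3 -m handwheel '[{"grip":15,"tx":0,"ty":15,"tz":0,"wx":0,"wy":0,"wz":0},{"grip":15,"tx":0,"ty":13,"tz":0,"wx":0,"wy":0,"wz":0},{"grip":15,"tx":0,"ty":0,"tz":0,"wx":0,"wy":0,"wz":0},{"grip":40,"tx":0,"ty":0,"tz":0,"wx":0,"wy":0,"wz":0},{"grip":40,"tx":0,"ty":-2,"tz":0,"wx":0,"wy":0,"wz":0},{"grip":40,"tx":-12,"ty":0,"tz":0,"wx":0,"wy":0,"wz":0},{"grip":40,"tx":-11.5,"ty":0,"tz":0,"wx":0,"wy":0,"wz":0},{"grip":40,"tx":0,"ty":2,"tz":0,"wx":0,"wy":0,"wz":0},{"grip":15,"tx":0,"ty":0,"tz":0,"wx":0,"wy":0,"wz":0},{"grip":15,"tx":0,"ty":0,"tz":0,"wx":0,"wy":0,"wz":0}]' 60
python3 -m handwheel '[{"grip":15,"tx":0,"ty":0,"tz":0,"wx":0,"wy":0,"wz":0},{"grip":15,"tx":0,"ty":0,"tz":0,"wx":0,"wy":0,"wz":0},{"grip":15,"tx":0,"ty":0,"tz":0,"wx":0,"wy":0,"wz":0},{"grip":15,"tx":0,"ty":-10,"tz":0,"wx":0,"wy":0,"wz":0},{"grip":15,"tx":0,"ty":-10,"tz":0,"wx":0,"wy":0,"wz":0},{"grip":15,"tx":0,"ty":-10,"tz":0,"wx":0,"wy":0,"wz":0},{"grip":15,"tx":0,"ty":0,"tz":0,"wx":0,"wy":0,"wz":0},{"grip":15,"tx":0,"ty":0,"tz":0,"wx":0,"wy":0,"wz":0},{"grip":15,"tx":0,"ty":0,"tz":0,"wx":0,"wy":0,"wz":0}]' 60
python3 ft.py 40 l6.png; python3 plan.py 553.6 -14 105 -0.097
```

```text
time_s: 16.88
eef_pos: [433.1, 333.5, 8.9]
ee_rot: [0.701, -0.701, -0.094, 0.094]
force: [-4.0, 0.2, 6.8]
grip_width: 0.291
time_s: 17.63
eef_pos: [432.2, 333.1, 38.1]
ee_rot: [-0.701, 0.701, 0.094, -0.094]
force: [0.2, 0.8, -4.1]
grip_width: 0.288
[ 2.100e-02  2.600e-02 -3.289e+00  3.000e-03 -5.000e-03 -0.000e+00] [0.443 0.409 0.528 0.035 0.029 0.03 ]
offset world [-1.4 -0.9] along tool x -1.5 +-1.5 grip 24.4 [432.4 333.2  38.3] t 19.6333
t 19.63 pos [432.4 333.2  38.3] yaw 0.266 wy total 0.363 shift after turn tx 154.3 ty -66.7 tz -333.9 tilt fix [ 0.  0. -0.] F [-0.09  0.41 -3.17] T [ 0.067 -0.04   0.008] g 24.4 q [ 0.44  0.59  1.64 -0.    0.91 -1.4 ]
```

View pics/l6.png

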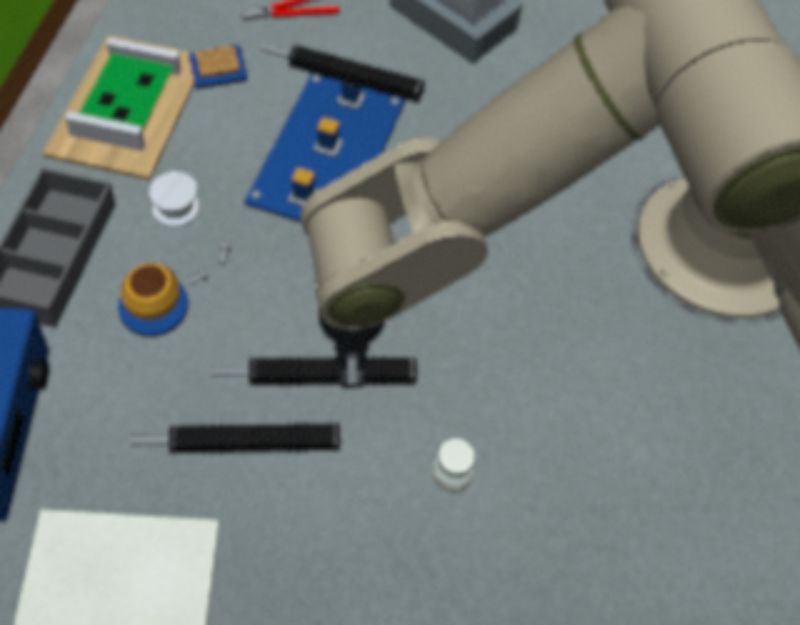

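```bash
python3 -m handwheel '[{"grip":15,"tx":0,"ty":-25,"tz":0,"wx":0,"wy":0.121,"wz":0},{"grip":15,"tx":0,"ty":-25,"tz":0,"wx":0,"wy":0.121,"wz":0},{"grip":15,"tx":0,"ty":-25,"tz":0,"wx":0,"wy":0.121,"wz":0},{"grip":15,"tx":12.9,"ty":0,"tz":-27.8,"wx":0,"wy":0,"wz":0},{"grip":15,"tx":12.9,"ty":0,"tz":-27.8,"wx":0,"wy":0,"wz":0},{"grip":15,"tx":12.9,"ty":0,"tz":-27.8,"wx":0,"wy":0,"wz":0},{"grip":15,"tx":12.9,"ty":0,"tz":-27.8,"wx":0,"wy":0,"wz":0},{"grip":15,"tx":12.9,"ty":0,"tz":-27.8,"wx":0,"wy":0,"wz":0},{"grip":15,"tx":12.9,"ty":0,"tz":-27.8,"wx":0,"wy":0,"wz":0},{"grip":15,"tx":12.9,"ty":0,"tz":-27.8,"wx":0,"wy":0,"wz":0}]' 60
python3 -m handwheel '[{"grip":15,"tx":12.9,"ty":0,"tz":-27.8,"wx":0,"wy":0,"wz":0},{"grip":15,"tx":12.9,"ty":0,"tz":-27.8,"wx":0,"wy":0,"wz":0},{"grip":15,"tx":12.9,"ty":0,"tz":-27.8,"wx":0,"wy":0,"wz":0},{"grip":15,"tx":12.9,"ty":0,"tz":-27.8,"wx":0,"wy":0,"wz":0},{"grip":15,"tx":12.9,"ty":0,"tz":-27.8,"wx":0,"wy":0,"wz":0},{"grip":15,"tx":0,"ty":0,"tz":0,"wx":0,"wy":0,"wz":0},{"grip":15,"tx":0,"ty":0,"tz":0,"wx":0,"wy":0,"wz":0},{"grip":15,"tx":0,"ty":0,"tz":0,"wx":0,"wy":0,"wz":0}]' 60
python3 ft.py 16 l7.png;python3 plan.py 554.6 -14.1 72 -0.097
```

```text
time_s: 20.47
eef_pos: [503.7, 129.4, 113.4]
ee_rot: [0.706, -0.706, 0.034, -0.034]
force: [1.0, -0.2, -3.1]
grip_width: 0.29
time_s: 21.13
eef_pos: [553.9, -13.4, 113.1]
ee_rot: [0.706, -0.706, 0.034, -0.034]
force: [0.6, 0.1, -3.7]
grip_width: 0.293
[ 1.030e-01  6.000e-03 -3.521e+00  9.000e-03 -1.600e-02  2.000e-03] [0.488 0.671 0.49  0.038 0.028 0.02 ]
offset world [-4.7 -2.6] along tool x -4.4 +-2.6 grip 24.6 [554.3 -13.8 113.3] t 21.9333
t 21.93 pos [554.3 -13.8 113.3] yaw -0.097 wy total 0.000 shift after turn tx 0.4 ty 41.3 tz -0.3 tilt fix [-0.  0. -0.] F [-0.4  -0.99 -3.33] T [ 0.052 -0.027 -0.047] g 24.6 q [-0.24  0.49  1.56  0.    1.09 -1.71]
```

View pics/l7.png

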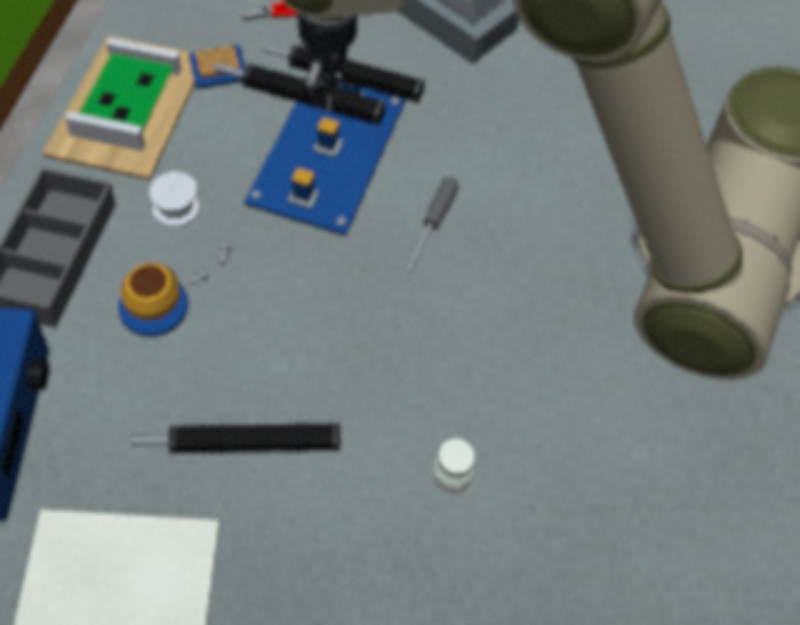

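```bash
python3 -m handwheel '[{"grip":15,"tx":1.3,"ty":15,"tz":-0.3,"wx":0,"wy":0,"wz":0},{"grip":15,"tx":0,"ty":15,"tz":0,"wx":0,"wy":0,"wz":0},{"grip":15,"tx":0,"ty":7,"tz":0,"wx":0,"wy":0,"wz":0},{"grip":15,"tx":0,"ty":3,"tz":0,"wx":0,"wy":0,"wz":0},{"grip":15,"tx":0,"ty":1.3,"tz":0,"wx":0,"wy":0,"wz":0},{"grip":15,"tx":0,"ty":0,"tz":0,"wx":0,"wy":0,"wz":0},{"grip":15,"tx":0,"ty":0,"tz":0,"wx":0,"wy":0,"wz":0}]' 60
python3 ft.py 3 x.png
python3 -m handwheel '[{"grip":15,"tx":0,"ty":1,"tz":0,"wx":0,"wy":0,"wz":0},{"grip":15,"tx":0,"ty":0,"tz":0,"wx":0,"wy":0,"wz":0},{"grip":15,"tx":0,"ty":0,"tz":0,"wx":0,"wy":0,"wz":0}]' 60
python3 -m handwheel '[{"grip":15,"tx":0,"ty":1,"tz":0,"wx":0,"wy":0,"wz":0},{"grip":15,"tx":0,"ty":0,"tz":0,"wx":0,"wy":0,"wz":0},{"grip":15,"tx":0,"ty":0,"tz":0,"wx":0,"wy":0,"wz":0}]' 60
```

```text
time_s: 22.52
eef_pos: [555.9, -14.3, 72.7]
ee_rot: [-0.706, 0.706, -0.034, 0.035]
force: [0.3, 0.0, -3.0]
grip_width: 0.284
[ 0.043 -0.216 -2.935  0.032 -0.004 -0.014] [0.019 0.369 0.289 0.019 0.013 0.009]
offset world [-1.2 -9.7] along tool x -0.3 +-4.2 grip 24.6 [555.8 -14.2  72.6] t 22.6667
time_s: 22.92
eef_pos: [555.5, -14.2, 71.0]
ee_rot: [-0.706, 0.706, -0.034, 0.034]
force: [-0.4, 0.3, -3.4]
grip_width: 0.291
time_s: 23.17
eef_pos: [555.5, -14.2, 69.9]
ee_rot: [0.706, -0.706, 0.034, -0.034]
force: [0.2, 0.3, -3.0]
grip_width: 0.289
```

```bash
python3 -m handwheel '[{"grip":15,"tx":0,"ty":1,"tz":0,"wx":0,"wy":0,"wz":0},{"grip":15,"tx":0,"ty":0,"tz":0,"wx":0,"wy":0,"wz":0},{"grip":15,"tx":0,"ty":0,"tz":0,"wx":0,"wy":0,"wz":0}]' 60
python3 -m handwheel '[{"grip":15,"tx":0,"ty":0.7,"tz":0,"wx":0,"wy":0,"wz":0},{"grip":15,"tx":0,"ty":0,"tz":0,"wx":0,"wy":0,"wz":0},{"grip":15,"tx":0,"ty":0,"tz":0,"wx":0,"wy":0,"wz":0}]' 60
```

```text
time_s: 23.42
eef_pos: [555.5, -14.2, 69.0]
ee_rot: [-0.706, 0.706, -0.034, 0.034]
force: [0.1, 0.9, -2.8]
grip_width: 0.287
time_s: 23.67
eef_pos: [555.6, -14.2, 68.9]
ee_rot: [-0.706, 0.706, -0.034, 0.034]
force: [-3.3, -0.3, 6.8]
grip_width: 0.288
```

Contact. I'll ease off slightly and open.

```bash
python3 -m handwheel '[{"grip":15,"tx":0,"ty":-0.6,"tz":0,"wx":0,"wy":0,"wz":0},{"grip":15,"tx":0,"ty":0,"tz":0,"wx":0,"wy":0,"wz":0},{"grip":28,"tx":0,"ty":0,"tz":0,"wx":0,"wy":0,"wz":0},{"grip":31,"tx":0,"ty":0,"tz":0,"wx":0,"wy":0,"wz":0},{"grip":36,"tx":0,"ty":0,"tz":0,"wx":0,"wy":0,"wz":0},{"grip":45,"tx":0,"ty":0,"tz":0,"wx":0,"wy":0,"wz":0},{"grip":45,"tx":0,"ty":0,"tz":0,"wx":0,"wy":0,"wz":0}]' 60
python3 -m handwheel '[{"grip":50,"tx":0,"ty":-20,"tz":0,"wx":0,"wy":0,"wz":0},{"grip":50,"tx":0,"ty":-30,"tz":0,"wx":0,"wy":0,"wz":0},{"grip":50,"tx":0,"ty":-30,"tz":0,"wx":0,"wy":0,"wz":0},{"grip":50,"tx":0,"ty":0,"tz":0,"wx":0,"wy":-0.123,"wz":0},{"grip":50,"tx":0,"ty":0,"tz":0,"wx":0,"wy":-0.123,"wz":0},{"grip":50,"tx":0,"ty":0,"tz":0,"wx":0,"wy":-0.123,"wz":0},{"grip":50,"tx":0,"ty":0,"tz":0,"wx":0,"wy":0,"wz":0}]' 60
python3 - <<'E'
from meas import *
c=cap('top','t3.png'); 
for o in irons(c,box=(130,130,400,290)): print(np.round(o[:5],3),o[5])
E
python3 ft.py 1 l8.png
python3 plan.py 522.8 430.3 70 0.276
```

```text
time_s: 24.25
eef_pos: [555.6, -14.2, 68.9]
ee_rot: [-0.706, 0.706, -0.034, 0.034]
force: [-0.3, -0.2, -0.3]
grip_width: 0.528
time_s: 24.83
eef_pos: [555.5, -14.2, 149.0]
ee_rot: [-0.7, 0.7, 0.098, -0.097]
force: [-0.5, 0.9, -0.1]
grip_width: 0.582
[5.22580e+02 4.30250e+02 2.00157e+02 3.00100e+01 2.79000e-01] [166.00649351 210.47402597]
[ 5.46795e+02 -1.27552e+02  2.15262e+02  2.42980e+01 -2.36000e-01] [368.5375 199.9   ]
[-0.411 -0.492 -0.223  0.041 -0.026 -0.017] [0. 0. 0. 0. 0. 0.]
offset world [ -7.8 -12.4] along tool x -10.8 +-10.1 grip 49.8 [555.5 -14.2 148.9] t 24.9333
t 24.93 pos [555.5 -14.2 148.9] yaw 0.268 wy total -0.008 shift after turn tx 89.6 ty 78.9 tz 436.6 tilt fix [-0.0001  0.     -0.    ] F [-0.41 -0.49 -0.22] T [ 0.041 -0.026 -0.017] g 49.8 q [-0.24  0.45  1.52  0.    1.17 -2.08]
```

View pics/l8.png

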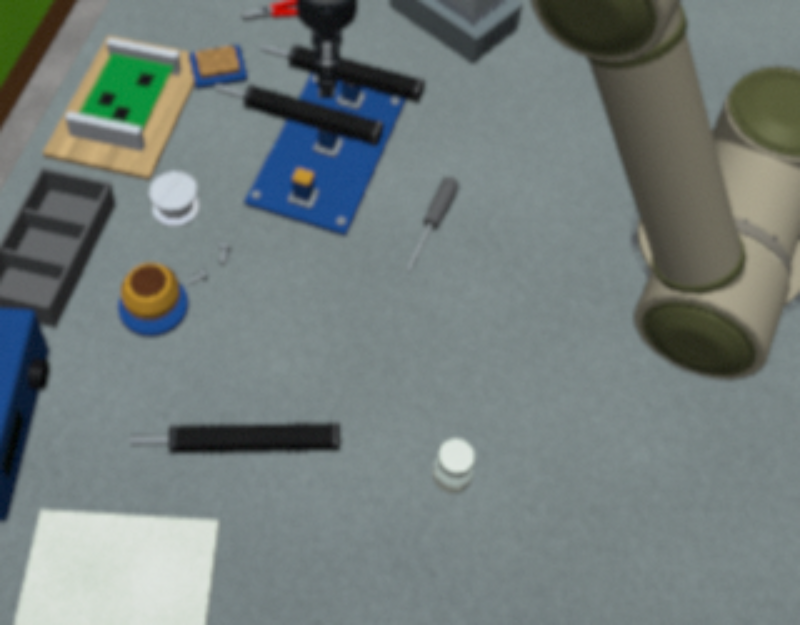

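Both irons sit level, at about (355,72) and (315,113). Now the third.

```bash
python3 -m handwheel '[{"grip":50,"tx":6.4,"ty":0,"tz":31.2,"wx":0,"wy":-0.008,"wz":0},{"grip":50,"tx":6.4,"ty":0,"tz":31.2,"wx":0,"wy":0,"wz":0},{"grip":50,"tx":6.4,"ty":0,"tz":31.2,"wx":0,"wy":0,"wz":0},{"grip":50,"tx":6.4,"ty":0,"tz":31.2,"wx":0,"wy":0,"wz":0},{"grip":50,"tx":6.4,"ty":0,"tz":31.2,"wx":0,"wy":0,"wz":0},{"grip":50,"tx":6.4,"ty":0,"tz":31.2,"wx":0,"wy":0,"wz":0},{"grip":50,"tx":6.4,"ty":0,"tz":31.2,"wx":0,"wy":0,"wz":0},{"grip":50,"tx":6.4,"ty":0,"tz":31.2,"wx":0,"wy":0,"wz":0},{"grip":50,"tx":6.4,"ty":0,"tz":31.2,"wx":0,"wy":0,"wz":0},{"grip":50,"tx":6.4,"ty":0,"tz":31.2,"wx":0,"wy":0,"wz":0}]' 60
python3 -m handwheel '[{"grip":50,"tx":6.4,"ty":0,"tz":31.2,"wx":0,"wy":0,"wz":0},{"grip":50,"tx":6.4,"ty":0,"tz":31.2,"wx":0,"wy":0,"wz":0},{"grip":50,"tx":6.4,"ty":0,"tz":31.2,"wx":0,"wy":0,"wz":0},{"grip":50,"tx":6.4,"ty":0,"tz":31.2,"wx":0,"wy":0,"wz":0},{"grip":50,"tx":0,"ty":30,"tz":0,"wx":0,"wy":0,"wz":0},{"grip":50,"tx":0,"ty":30,"tz":0,"wx":0,"wy":0,"wz":0},{"grip":50,"tx":0,"ty":18,"tz":0,"wx":0,"wy":0,"wz":0},{"grip":50,"tx":0,"ty":0,"tz":0,"wx":0,"wy":0,"wz":0},{"grip":50,"tx":0,"ty":0,"tz":0,"wx":0,"wy":0,"wz":0}]' 60
python3 ft.py 1 l9.png
python3 plan.py 522.8 430.3 8 0.276
```

```text
time_s: 25.77
eef_pos: [530.6, 305.0, 148.8]
ee_rot: [-0.7, 0.7, 0.097, -0.097]
force: [0.4, -1.6, 0.2]
grip_width: 0.583
time_s: 26.52
eef_pos: [520.9, 430.3, 70.6]
ee_rot: [-0.7, 0.7, 0.098, -0.098]
force: [0.6, 0.5, 1.0]
grip_width: 0.585
[ 0.7   -0.278  0.672  0.027 -0.019  0.034] [0. 0. 0. 0. 0. 0.]
offset world [-5.6 -8.2] along tool x -7.6 +-6.9 grip 50.3 [521.6 430.6  72.1] t 26.5667
t 26.57 pos [521.6 430.6  72.1] yaw 0.278 wy total 0.002 shift after turn tx 1.0 ty 64.1 tz -0.6 tilt fix [-0.0004  0.      0.0015] F [ 0.7  -0.28  0.67] T [ 0.027 -0.019  0.034] g 50.3 q [ 0.52  0.79  1.16 -0.    1.19 -1.33]
```

View pics/l9.png

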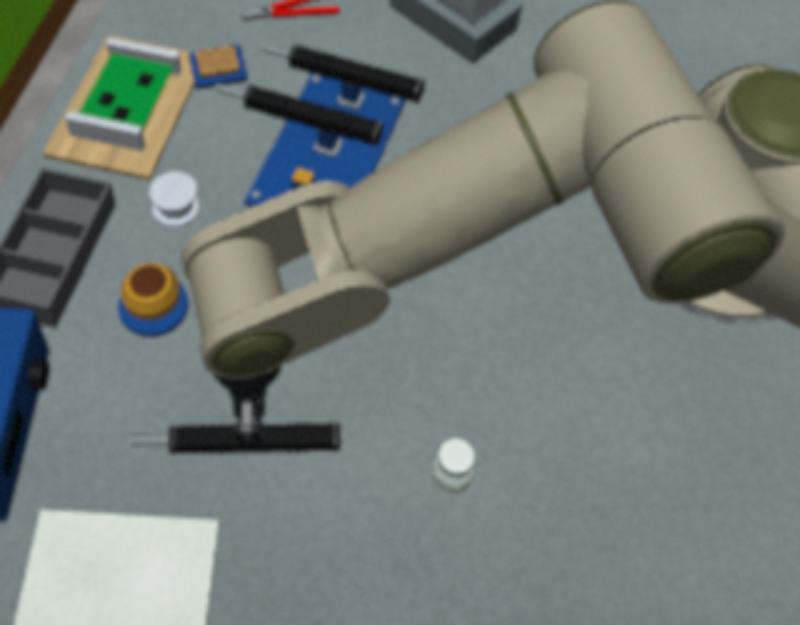

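```bash
python3 -m handwheel '[{"grip":50,"tx":0.5,"ty":30,"tz":-0.6,"wx":0,"wy":0,"wz":0},{"grip":50,"tx":0,"ty":25,"tz":0,"wx":0,"wy":0,"wz":0},{"grip":50,"tx":0,"ty":8.5,"tz":0,"wx":0,"wy":0,"wz":0},{"grip":50,"tx":0,"ty":0,"tz":0,"wx":0,"wy":0,"wz":0},{"grip":15,"tx":0,"ty":0,"tz":0,"wx":0,"wy":0,"wz":0},{"grip":15,"tx":0,"ty":0,"tz":0,"wx":0,"wy":0,"wz":0},{"grip":15,"tx":0,"ty":0,"tz":0,"wx":0,"wy":0,"wz":0},{"grip":15,"tx":0,"ty":0,"tz":0,"wx":0,"wy":0,"wz":0},{"grip":15,"tx":0,"ty":0,"tz":0,"wx":0,"wy":0,"wz":0}]' 60
python3 -m handwheel '[{"grip":15,"tx":0,"ty":-10,"tz":0,"wx":0,"wy":0,"wz":0},{"grip":15,"tx":0,"ty":-10,"tz":0,"wx":0,"wy":0,"wz":0},{"grip":15,"tx":0,"ty":-10,"tz":0,"wx":0,"wy":0,"wz":0},{"grip":15,"tx":0,"ty":0,"tz":0,"wx":0,"wy":0,"wz":0},{"grip":15,"tx":0,"ty":0,"tz":0,"wx":0,"wy":0,"wz":0},{"grip":15,"tx":0,"ty":0,"tz":0,"wx":0,"wy":0,"wz":0}]' 60
python3 ft.py 30 l10.png
```

```text
time_s: 27.32
eef_pos: [522.9, 430.8, 10.2]
ee_rot: [0.701, -0.7, -0.1, 0.097]
force: [-0.9, 0.0, 6.5]
grip_width: 0.287
time_s: 27.82
eef_pos: [521.5, 429.8, 37.1]
ee_rot: [-0.7, 0.7, 0.099, -0.099]
force: [-0.8, 0.3, -3.7]
grip_width: 0.289
[ 4.800e-02 -4.000e-03 -3.379e+00  7.000e-03  1.000e-03  5.000e-03] [0.5   0.582 0.476 0.03  0.027 0.025]
offset world [ 0.3 -2.1] along tool x -0.3 +-1.6 grip 24.7 [521.7 430.   37.4] t 29.3167
```

View pics/l10.png

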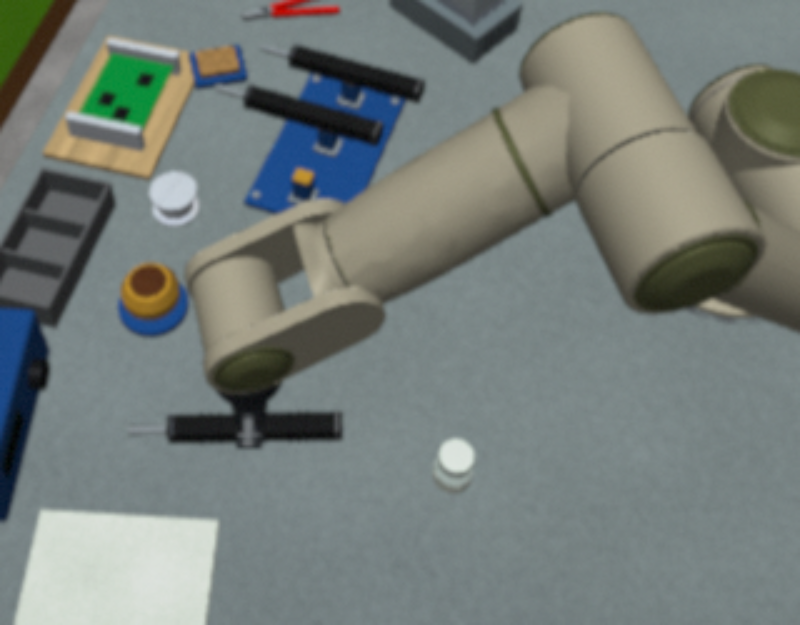

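This one balances right at the grip, so I'll carry it straight to pad_0.

```bash
python3 plan.py 562.7 80.2 115 -0.097
```

```text
t 29.32 pos [521.7 430.   37.4] yaw 0.280 wy total 0.377 shift after turn tx 74.7 ty -77.6 tz -344.1 tilt fix [-0.  0.  0.] F [ 0.55  0.73 -3.44] T [ 0.02  -0.005  0.018] g 24.7 q [ 0.52  0.83  1.18  0.    1.13 -1.33]
```

```bash
python3 -m handwheel '[{"grip":15,"tx":0,"ty":-26,"tz":0,"wx":0,"wy":0.124,"wz":0},{"grip":15,"tx":0,"ty":-26,"tz":0,"wx":0,"wy":0.124,"wz":0},{"grip":15,"tx":0,"ty":-26,"tz":0,"wx":0,"wy":0.124,"wz":0},{"grip":15,"tx":6.2,"ty":0,"tz":-28.7,"wx":0,"wy":0.005,"wz":0},{"grip":15,"tx":6.2,"ty":0,"tz":-28.7,"wx":0,"wy":0,"wz":0},{"grip":15,"tx":6.2,"ty":0,"tz":-28.7,"wx":0,"wy":0,"wz":0},{"grip":15,"tx":6.2,"ty":0,"tz":-28.7,"wx":0,"wy":0,"wz":0},{"grip":15,"tx":6.2,"ty":0,"tz":-28.7,"wx":0,"wy":0,"wz":0},{"grip":15,"tx":6.2,"ty":0,"tz":-28.7,"wx":0,"wy":0,"wz":0},{"grip":15,"tx":6.2,"ty":0,"tz":-28.7,"wx":0,"wy":0,"wz":0}]' 60
python3 -m handwheel '[{"grip":15,"tx":6.2,"ty":0,"tz":-28.7,"wx":0,"wy":0,"wz":0},{"grip":15,"tx":6.2,"ty":0,"tz":-28.7,"wx":0,"wy":0,"wz":0},{"grip":15,"tx":6.2,"ty":0,"tz":-28.7,"wx":0,"wy":0,"wz":0},{"grip":15,"tx":6.2,"ty":0,"tz":-28.7,"wx":0,"wy":0,"wz":0},{"grip":15,"tx":6.2,"ty":0,"tz":-28.7,"wx":0,"wy":0,"wz":0},{"grip":15,"tx":0,"ty":0,"tz":0,"wx":0,"wy":0,"wz":0},{"grip":15,"tx":0,"ty":0,"tz":0,"wx":0,"wy":0,"wz":0},{"grip":15,"tx":0,"ty":0,"tz":0,"wx":0,"wy":0,"wz":0}]' 60
python3 ft.py 20 l11.png;python3 plan.py 562.7 80.2 73 -0.097
```

```text
time_s: 30.15
eef_pos: [545.6, 224.4, 115.6]
ee_rot: [0.706, -0.706, 0.034, -0.034]
force: [1.1, 0.0, -2.8]
grip_width: 0.285
time_s: 30.82
eef_pos: [562.6, 80.4, 115.5]
ee_rot: [0.706, -0.706, 0.034, -0.034]
force: [0.3, 1.5, -3.9]
grip_width: 0.287
[-1.340e-01 -1.320e-01 -3.245e+00  3.000e-03  5.000e-03  1.000e-03] [0.465 0.666 0.422 0.03  0.028 0.027]
offset world [ 1.4 -0.9] along tool x 1.5 +-2.0 grip 24.5 [562.6  80.  115.4] t 31.8167
t 31.82 pos [562.6  80.  115.4] yaw -0.097 wy total 0.000 shift after turn tx 0.0 ty 42.4 tz 0.2 tilt fix [ 0.  0. -0.] F [-0.26  0.39 -3.31] T [-0.05   0.005 -0.031] g 24.5 q [-0.06  0.52  1.51 -0.    1.11 -1.54]
```

View pics/l11.png

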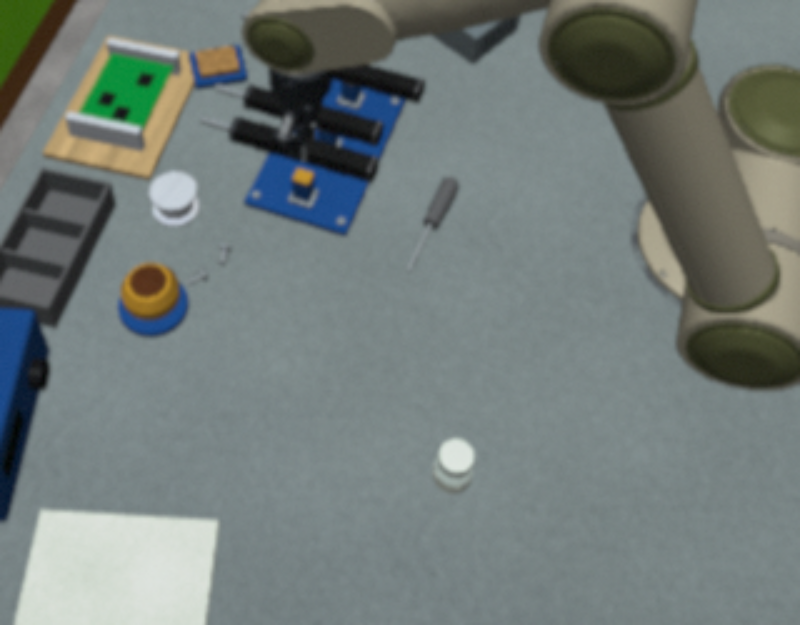

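```bash
python3 -m handwheel '[{"grip":15,"tx":0,"ty":15,"tz":0.2,"wx":0,"wy":0,"wz":0},{"grip":15,"tx":0,"ty":15,"tz":0,"wx":0,"wy":0,"wz":0},{"grip":15,"tx":0,"ty":7,"tz":0,"wx":0,"wy":0,"wz":0},{"grip":15,"tx":0,"ty":3,"tz":0,"wx":0,"wy":0,"wz":0},{"grip":15,"tx":0,"ty":2,"tz":0,"wx":0,"wy":0,"wz":0},{"grip":15,"tx":0,"ty":0,"tz":0,"wx":0,"wy":0,"wz":0},{"grip":15,"tx":0,"ty":0,"tz":0,"wx":0,"wy":0,"wz":0}]' 60
python3 -m handwheel '[{"grip":15,"tx":0,"ty":1,"tz":0,"wx":0,"wy":0,"wz":0},{"grip":15,"tx":0,"ty":0,"tz":0,"wx":0,"wy":0,"wz":0},{"grip":15,"tx":0,"ty":0,"tz":0,"wx":0,"wy":0,"wz":0}]' 60
python3 -m handwheel '[{"grip":15,"tx":0,"ty":1,"tz":0,"wx":0,"wy":0,"wz":0},{"grip":15,"tx":0,"ty":0,"tz":0,"wx":0,"wy":0,"wz":0},{"grip":15,"tx":0,"ty":0,"tz":0,"wx":0,"wy":0,"wz":0}]' 60
```

```text
time_s: 32.4
eef_pos: [563.0, 80.2, 74.0]
ee_rot: [-0.706, 0.706, -0.034, 0.035]
force: [-0.1, -0.5, -3.4]
grip_width: 0.287
time_s: 32.65
eef_pos: [562.8, 80.2, 72.7]
ee_rot: [-0.706, 0.706, -0.034, 0.034]
force: [0.8, -0.6, -3.3]
grip_width: 0.285
time_s: 32.9
eef_pos: [562.6, 80.2, 71.4]
ee_rot: [-0.706, 0.706, -0.034, 0.034]
force: [-0.2, 0.2, -3.1]
grip_width: 0.29
```

```bash
python3 -m handwheel '[{"grip":15,"tx":0,"ty":1,"tz":0,"wx":0,"wy":0,"wz":0},{"grip":15,"tx":0,"ty":0,"tz":0,"wx":0,"wy":0,"wz":0},{"grip":15,"tx":0,"ty":0,"tz":0,"wx":0,"wy":0,"wz":0}]' 60
python3 -m handwheel '[{"grip":15,"tx":0,"ty":0.6,"tz":0,"wx":0,"wy":0,"wz":0},{"grip":15,"tx":0,"ty":0,"tz":0,"wx":0,"wy":0,"wz":0},{"grip":15,"tx":0,"ty":0,"tz":0,"wx":0,"wy":0,"wz":0}]' 60
```

```text
time_s: 33.15
eef_pos: [562.7, 80.2, 70.3]
ee_rot: [-0.706, 0.706, -0.034, 0.034]
force: [-0.4, 0.0, -3.8]
grip_width: 0.286
time_s: 33.4
eef_pos: [562.7, 80.2, 70.2]
ee_rot: [-0.706, 0.706, -0.034, 0.034]
force: [-3.2, 0.2, 2.4]
grip_width: 0.285
```

```bash
python3 -m handwheel '[{"grip":15,"tx":0,"ty":-0.3,"tz":0,"wx":0,"wy":0,"wz":0},{"grip":15,"tx":0,"ty":0,"tz":0,"wx":0,"wy":0,"wz":0},{"grip":28,"tx":0,"ty":0,"tz":0,"wx":0,"wy":0,"wz":0},{"grip":31,"tx":0,"ty":0,"tz":0,"wx":0,"wy":0,"wz":0},{"grip":36,"tx":0,"ty":0,"tz":0,"wx":0,"wy":0,"wz":0},{"grip":45,"tx":0,"ty":0,"tz":0,"wx":0,"wy":0,"wz":0},{"grip":45,"tx":0,"ty":0,"tz":0,"wx":0,"wy":0,"wz":0}]' 60
python3 -m handwheel '[{"grip":45,"tx":0,"ty":-20,"tz":0,"wx":0,"wy":0,"wz":0},{"grip":45,"tx":0,"ty":-30,"tz":0,"wx":0,"wy":0,"wz":0},{"grip":45,"tx":0,"ty":-40,"tz":0,"wx":0,"wy":0,"wz":0},{"grip":45,"tx":0,"ty":-40,"tz":0,"wx":0,"wy":0,"wz":0},{"grip":45,"tx":-36,"ty":0,"tz":0,"wx":0,"wy":0,"wz":0},{"grip":45,"tx":-36,"ty":0,"tz":0,"wx":0,"wy":0,"wz":0},{"grip":45,"tx":-36,"ty":0,"tz":0,"wx":0,"wy":0,"wz":0},{"grip":45,"tx":-36,"ty":0,"tz":0,"wx":0,"wy":0,"wz":0},{"grip":45,"tx":-36,"ty":0,"tz":0,"wx":0,"wy":0,"wz":0},{"grip":45,"tx":0,"ty":0,"tz":0,"wx":0,"wy":0,"wz":0}]' 60
python3 - <<'E'
from h import *
c=cap('top','t4.png'); s=cap('side','s4.png')
b=lambda c,x0,y0,x1,y1,f:cv2.imwrite('pics/'+f,cv2.resize(c['pixels'][y0:y1,x0:x1,::-1],None,fx=6,fy=6,interpolation=cv2.INTER_CUBIC))
b(s,255,150,365,250,'s4z.png'); b(c,265,130,395,230,'t4z.png')
print(sense()['eef_pos'],sense()['time_s'])
E
```

```text
time_s: 33.98
eef_pos: [562.7, 80.1, 70.1]
ee_rot: [0.706, -0.706, 0.034, -0.034]
force: [-0.3, -0.2, -0.1]
grip_width: 0.525
time_s: 34.82
eef_pos: [378.3, 98.4, 199.7]
ee_rot: [0.706, -0.706, 0.035, -0.033]
force: [0.5, -0.3, 0.1]
grip_width: 0.53
[383.24780877  97.67691398 200.68217574] 34.9167
```

View pics/s4z.png

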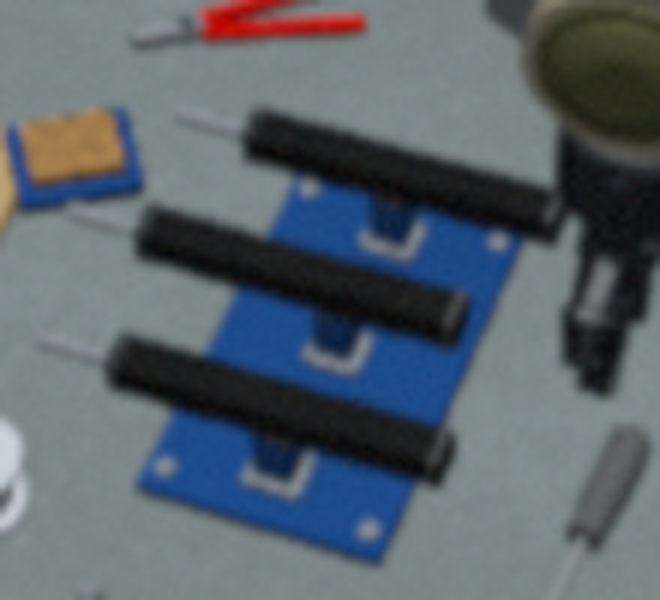

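View pics/t4.png

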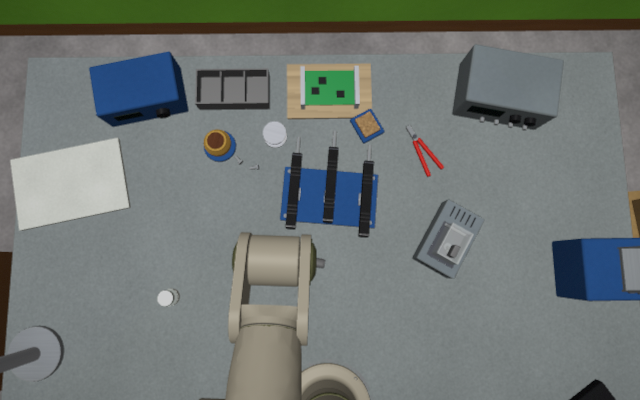

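All three irons are level on the pedestals. Next I'll measure the charger.

```bash
python3 - <<'E'
from h import *
c=eyes.capture('top'); s=eyes.capture('side')
A=[ray(c,400+u/5,190+v/5,60)[:2] for u,v in[(245,48),(425,150),(270,440),(92,347)]]
A=np.array(A);print(A.round(1)); 
for i in range(4): print(np.linalg.norm(A[i]-A[(i+1)%4]).round(1), np.degrees(np.arctan2(*(A[(i+1)%4]-A[i])[::-1])).round(1))
print('centre',A.mean(0))
# tab: dark pixels
for n,cc,(x0,y0,x1,y1) in(('t',c,(435,230,475,275)),('s',s,(362,125,385,145))):
    im=cc['pixels'][y0:y1,x0:x1,::-1]; cv2.imwrite(f'pics/tab_{n}.png',cv2.resize(im,None,fx=14,fy=14,interpolation=cv2.INTER_NEAREST))
E
```

```text
[[ 534.6 -328.2]
 [ 479.4 -419.7]
 [ 330.7 -329.8]
 [ 379.4 -240.3]]
106.8 -121.1
173.8 148.8
101.9 61.4
178.4 -29.5
centre [ 431.031218   -329.48532781]
```

View pics/tab_t.png

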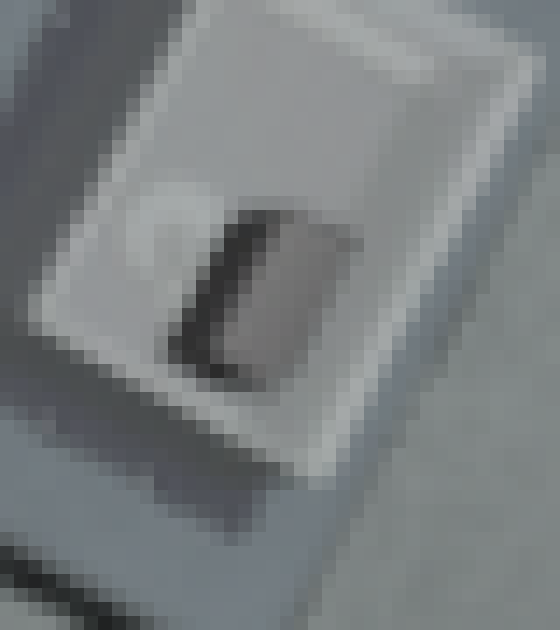

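View pics/tab_s.png

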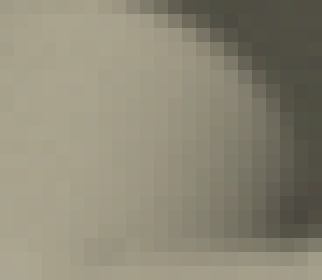

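```bash
python3 - <<'E'
from h import *
c=eyes.capture('top')
P=lambda u,v,z:ray(c,435+u/14-.0,230+v/14,z)[:2]
h=np.array([P(40,310,120),P(318,475,120),P(540,65,120)])
print(h.round(1))
for i in(0,1): d=h[i+1]-h[i];print(np.linalg.norm(d).round(1),np.degrees(np.arctan2(d[1],d[0])).round(1))
d=P(195,0,120)-P(40,310,120);print(np.degrees(np.arctan2(d[1],d[0])))
print('tab top',P(288,298,150))
im=cv2.imread('pics/side0.png')[128:148,362:388]; cv2.imwrite('pics/tab_s0.png',cv2.resize(im,None,fx=22,fy=22,interpolation=cv2.INTER_NEAREST))
E
```

```text
[[ 396.1 -274.4]
 [ 366.8 -321.6]
 [ 437.9 -365. ]]
55.6 -121.9
83.3 -31.4
-29.24291328315156
tab top [ 396.94435427 -308.26733433]
```

View pics/tab_s0.png

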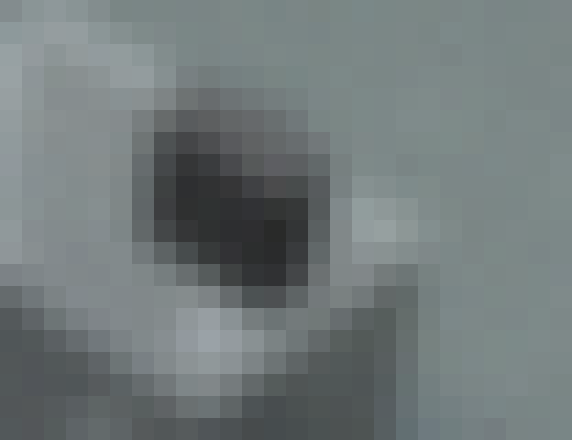

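```bash
python3 - <<'E'
from h import *
c=eyes.capture('top');s=eyes.capture('side')
for X in [(396,-307,150),(394.4,-305.6,150),(396,-307,135)]: print(proj(s,X),proj(c,X))
print(tri(c,(455.6,251.3),s,(373.1,134.4)))
E
python3 plan.py 396 -307 175 -0.534
```

```text
[373.25793168 133.75893853] [455.06509404 251.69017688]
[373.622366   134.08520171] [454.51894808 252.37143697]
[372.80918585 136.83294688] [453.05664655 251.85183474]
[ 396.77493001 -310.35669299  143.86982588]
t 35.17 pos [384.2  97.4 200. ] yaw -0.097 wy total 0.437 shift after turn tx 216.0 ty 24.9 tz -342.1 tilt fix [ 0.      0.     -0.0002] F [-0.35 -1.22  0.47] T [ 0.024 -0.034 -0.038] g 44.9 q [-0.05  0.06  1.9  -0.    1.19 -1.52]
```

```bash
python3 -m handwheel '[{"grip":45,"tx":0,"ty":0,"tz":0,"wx":0,"wy":0.1092,"wz":0},{"grip":45,"tx":0,"ty":0,"tz":0,"wx":0,"wy":0.1092,"wz":0},{"grip":45,"tx":0,"ty":0,"tz":0,"wx":0,"wy":0.1092,"wz":0},{"grip":45,"tx":0,"ty":0,"tz":0,"wx":0,"wy":0.1092,"wz":0},{"grip":45,"tx":18,"ty":0,"tz":-28.5,"wx":0,"wy":0,"wz":0},{"grip":45,"tx":18,"ty":0,"tz":-28.5,"wx":0,"wy":0,"wz":0},{"grip":45,"tx":18,"ty":0,"tz":-28.5,"wx":0,"wy":0,"wz":0},{"grip":45,"tx":18,"ty":0,"tz":-28.5,"wx":0,"wy":0,"wz":0},{"grip":45,"tx":18,"ty":0,"tz":-28.5,"wx":0,"wy":0,"wz":0},{"grip":45,"tx":18,"ty":0,"tz":-28.5,"wx":0,"wy":0,"wz":0}]' 30
python3 -m handwheel '[{"grip":45,"tx":18,"ty":0,"tz":-28.5,"wx":0,"wy":0,"wz":0},{"grip":45,"tx":18,"ty":0,"tz":-28.5,"wx":0,"wy":0,"wz":0},{"grip":45,"tx":18,"ty":0,"tz":-28.5,"wx":0,"wy":0,"wz":0},{"grip":45,"tx":18,"ty":0,"tz":-28.5,"wx":0,"wy":0,"wz":0},{"grip":45,"tx":18,"ty":0,"tz":-28.5,"wx":0,"wy":0,"wz":0},{"grip":45,"tx":18,"ty":0,"tz":-28.5,"wx":0,"wy":0,"wz":0},{"grip":45,"tx":0,"ty":0,"tz":0,"wx":0,"wy":0,"wz":0},{"grip":45,"tx":0,"ty":0,"tz":0,"wx":0,"wy":0,"wz":0},{"grip":45,"tx":0,"ty":0,"tz":0,"wx":0,"wy":0,"wz":0}]' 30
python3 plan.py 396 -307 127 -0.534
python3 - <<'E'
from h import *
s=eyes.capture('side');cv2.imwrite('pics/c1.png',cv2.resize(s['pixels'][70:200,300:460,::-1],None,fx=5,fy=5,interpolation=cv2.INTER_CUBIC))
E
```

```text
time_s: 36.0
eef_pos: [389.6, -106.6, 200.0]
ee_rot: [0.682, -0.682, 0.187, -0.186]
force: [1.1, -0.1, -0.4]
grip_width: 0.526
time_s: 36.75
eef_pos: [395.6, -306.6, 199.6]
ee_rot: [0.682, -0.682, 0.187, -0.186]
force: [0.5, 0.6, 0.2]
grip_width: 0.528
t 36.75 pos [ 395.6 -306.6  199.6] yaw -0.534 wy total 0.000 shift after turn tx 0.7 ty 72.6 tz -0.2 tilt fix [-0.0006  0.     -0.001 ] F [0.47 0.56 0.23] T [-0.039  0.001  0.065] g 45.1 q [-0.89  0.29  1.62  0.    1.24 -1.93]
```

View pics/c1.png

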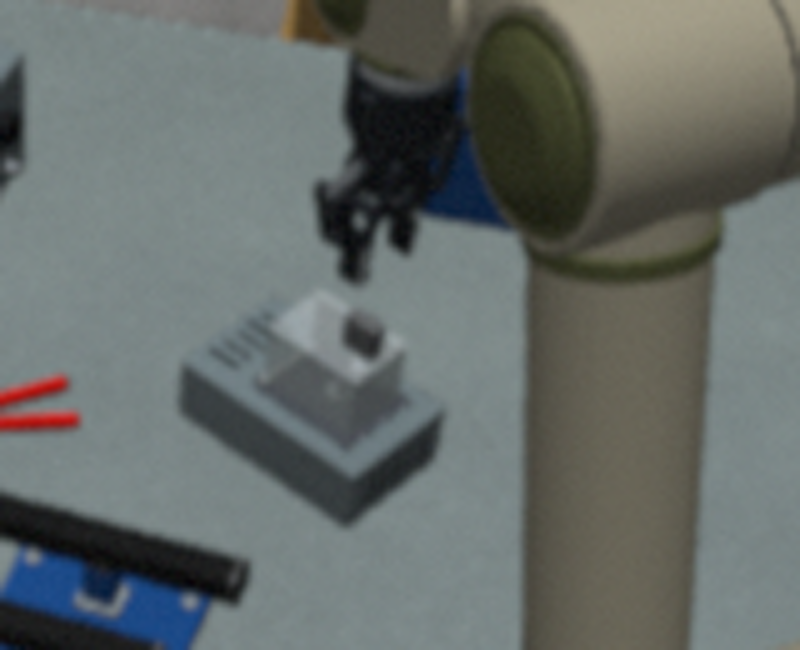

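The jaws sit above the tab and straddle it. Going down to grip.

```bash
python3 -m handwheel '[{"grip":45,"tx":0,"ty":30,"tz":0,"wx":0,"wy":0,"wz":0},{"grip":45,"tx":0,"ty":30,"tz":0,"wx":0,"wy":0,"wz":0},{"grip":40,"tx":0,"ty":12,"tz":0,"wx":0,"wy":0,"wz":0},{"grip":30,"tx":0,"ty":0,"tz":0,"wx":0,"wy":0,"wz":0},{"grip":20,"tx":0,"ty":0,"tz":0,"wx":0,"wy":0,"wz":0},{"grip":5,"tx":0,"ty":0,"tz":0,"wx":0,"wy":0,"wz":0},{"grip":5,"tx":0,"ty":0,"tz":0,"wx":0,"wy":0,"wz":0},{"grip":5,"tx":0,"ty":0,"tz":0,"wx":0,"wy":0,"wz":0}]' 25
python3 plan.py 396 -307 127 -0.534
python3 - <<'E'
from h import *
s=eyes.capture('side');cv2.imwrite('pics/c2.png',cv2.resize(s['pixels'][70:200,300:460,::-1],None,fx=5,fy=5,interpolation=cv2.INTER_CUBIC))
E
```

```text
time_s: 37.47
eef_pos: [396.1, -306.7, 129.2]
ee_rot: [-0.682, 0.682, -0.186, 0.187]
force: [1.7, 4.0, 4.9]
grip_width: 0.154
t 37.47 pos [ 396.1 -306.7  129.2] yaw -0.533 wy total 0.001 shift after turn tx 0.1 ty 2.2 tz -0.3 tilt fix [0.     0.     0.0018] F [1.69 3.98 4.94] T [ 0.666 -0.179 -0.043] g 13.1 q [-0.89  0.37  1.71  0.    1.06 -1.93]
```

View pics/c2.png

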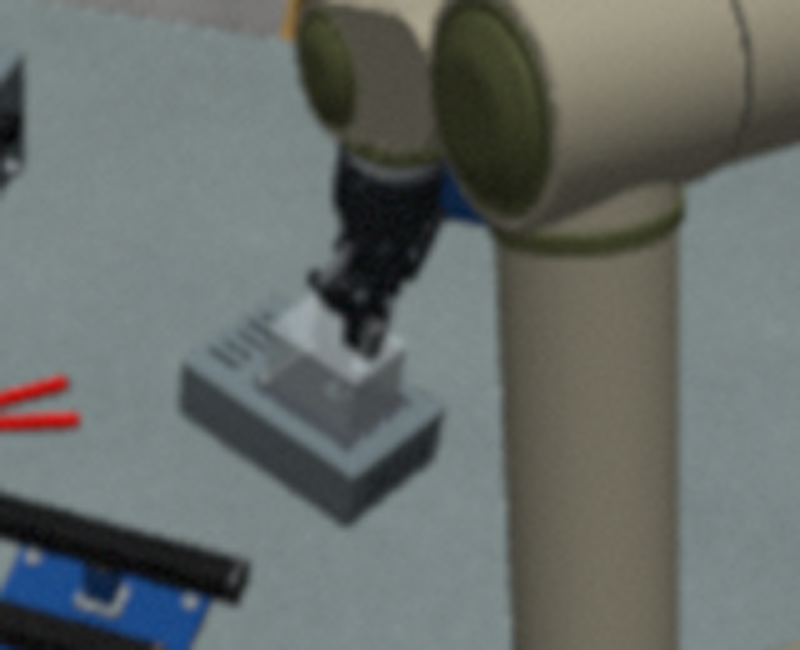

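```bash
python3 -m handwheel '[{"grip":5,"tx":6.5,"ty":-4.7,"tz":0,"wx":0,"wy":0,"wz":0},{"grip":5,"tx":6.9,"ty":-4.2,"tz":0,"wx":0,"wy":0,"wz":0},{"grip":5,"tx":7.2,"ty":-3.6,"tz":0,"wx":0,"wy":0,"wz":0},{"grip":5,"tx":7.4,"ty":-3.2,"tz":0,"wx":0,"wy":0,"wz":0},{"grip":5,"tx":7.7,"ty":-2.5,"tz":0,"wx":0,"wy":0,"wz":0},{"grip":5,"tx":7.8,"ty":-2,"tz":0,"wx":0,"wy":0,"wz":0},{"grip":5,"tx":0,"ty":0,"tz":0,"wx":0,"wy":0,"wz":0}]' 25
python3 plan.py 396 -307 127 -0.534
python3 - <<'E'
from h import *
s=eyes.capture('side');cv2.imwrite('pics/c3.png',cv2.resize(s['pixels'][70:200,300:460,::-1],None,fx=5,fy=5,interpolation=cv2.INTER_CUBIC))
E
```

```text
time_s: 38.1
eef_pos: [433.5, -328.8, 148.8]
ee_rot: [0.682, -0.682, 0.186, -0.186]
force: [-1.2, 5.1, 6.6]
grip_width: 0.157
t 38.10 pos [ 433.5 -328.8  148.8] yaw -0.533 wy total 0.001 shift after turn tx -43.4 ty 21.9 tz -0.3 tilt fix [-0.0005  0.     -0.0005] F [-1.17  5.07  6.63] T [ 0.937  0.26  -0.037] g 13.4 q [-0.86  0.43  1.55  0.    1.16 -1.9 ]
```

View pics/c3.png

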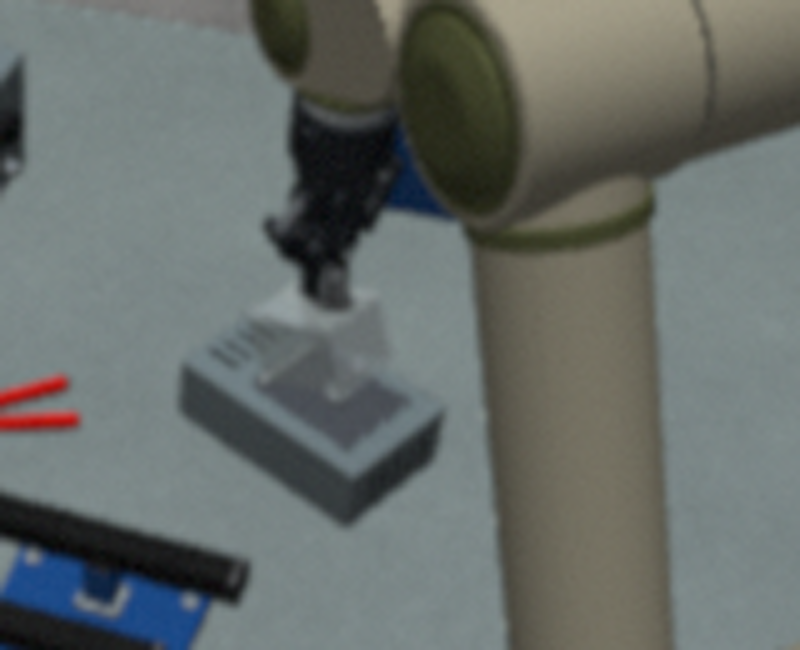

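The hood is following and forces are small. Continuing the arc.

```bash
python3 -m handwheel '[{"grip":5,"tx":8,"ty":-1.5,"tz":0,"wx":0,"wy":0,"wz":0},{"grip":5,"tx":8,"ty":-0.7,"tz":0,"wx":0,"wy":0,"wz":0},{"grip":5,"tx":8.1,"ty":-0.2,"tz":0,"wx":0,"wy":0,"wz":0},{"grip":5,"tx":8,"ty":0.4,"tz":0,"wx":0,"wy":0,"wz":0},{"grip":5,"tx":8,"ty":1,"tz":0,"wx":0,"wy":0,"wz":0},{"grip":5,"tx":7.9,"ty":1.6,"tz":0,"wx":0,"wy":0,"wz":0},{"grip":5,"tx":7.8,"ty":2.2,"tz":0,"wx":0,"wy":0,"wz":0},{"grip":5,"tx":7.5,"ty":2.8,"tz":0,"wx":0,"wy":0,"wz":0},{"grip":5,"tx":0,"ty":0,"tz":0,"wx":0,"wy":0,"wz":0}]' 25
python3 -m handwheel '[{"grip":5,"tx":7.3,"ty":3.3,"tz":0,"wx":0,"wy":0,"wz":0},{"grip":5,"tx":7.1,"ty":3.9,"tz":0,"wx":0,"wy":0,"wz":0},{"grip":5,"tx":6.7,"ty":4.5,"tz":0,"wx":0,"wy":0,"wz":0},{"grip":5,"tx":6.4,"ty":4.8,"tz":0,"wx":0,"wy":0,"wz":0},{"grip":5,"tx":0,"ty":0,"tz":0,"wx":0,"wy":0,"wz":0}]' 25
python3 - <<'E'
from h import *
s=eyes.capture('side');cv2.imwrite('pics/c4.png',cv2.resize(s['pixels'][70:200,300:460,::-1],None,fx=5,fy=5,interpolation=cv2.INTER_CUBIC))
E
```

```text
time_s: 38.9
eef_pos: [488.5, -361.3, 143.2]
ee_rot: [-0.682, 0.682, -0.186, 0.187]
force: [2.3, 3.1, 4.7]
grip_width: 0.157
time_s: 39.32
eef_pos: [512.5, -375.5, 126.9]
ee_rot: [-0.682, 0.682, -0.185, 0.187]
force: [3.7, 2.3, 5.7]
grip_width: 0.155
```

View pics/c4.png

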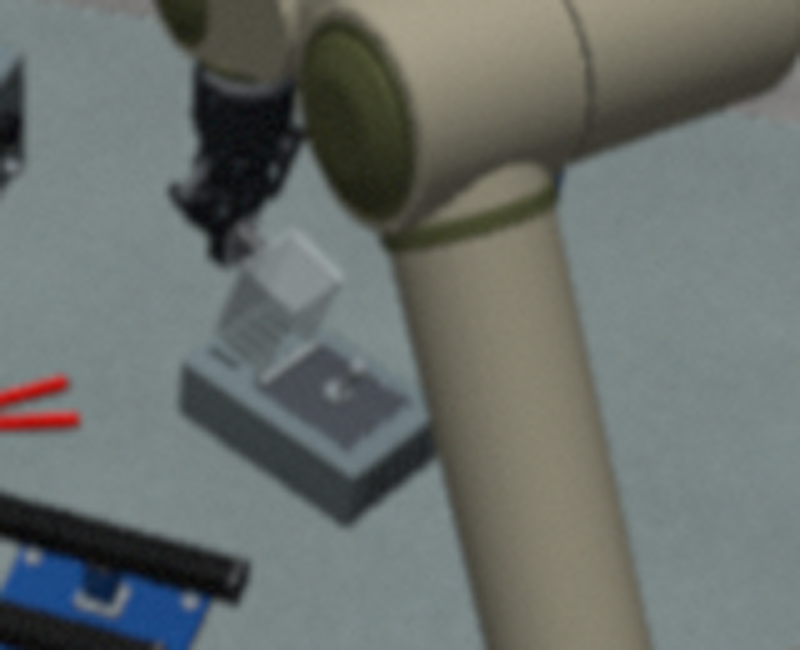

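```bash
python3 -m handwheel '[{"grip":5,"tx":6,"ty":5.3,"tz":0,"wx":0,"wy":0,"wz":0},{"grip":5,"tx":5.6,"ty":5.9,"tz":0,"wx":0,"wy":0,"wz":0},{"grip":5,"tx":6.8,"ty":8.4,"tz":0,"wx":0,"wy":0,"wz":0},{"grip":5,"tx":3.1,"ty":4.4,"tz":0,"wx":0,"wy":0,"wz":0},{"grip":5,"tx":0,"ty":0,"tz":0,"wx":0,"wy":0,"wz":0},{"grip":5,"tx":0,"ty":0,"tz":0,"wx":0,"wy":0,"wz":0}]' 25
python3 plan.py 527 -384 0 -0.534
python3 - <<'E'
from h import *
s=eyes.capture('side');cv2.imwrite('pics/c5.png',cv2.resize(s['pixels'][70:200,300:460,::-1],None,fx=5,fy=5,interpolation=cv2.INTER_CUBIC))
E
```

```text
time_s: 39.87
eef_pos: [531.0, -386.5, 103.3]
ee_rot: [-0.682, 0.683, -0.185, 0.188]
force: [5.6, 1.7, 4.3]
grip_width: 0.156
t 39.87 pos [ 531.  -386.5  103.3] yaw -0.533 wy total 0.001 shift after turn tx -5.1 ty 103.3 tz 0.1 tilt fix [0.0003 0.     0.0044] F [5.63 1.7  4.3 ] T [ 0.368 -0.632 -0.04 ] g 13.3 q [-0.81  0.71  1.22  0.    1.21 -1.85]
```

View pics/c5.png

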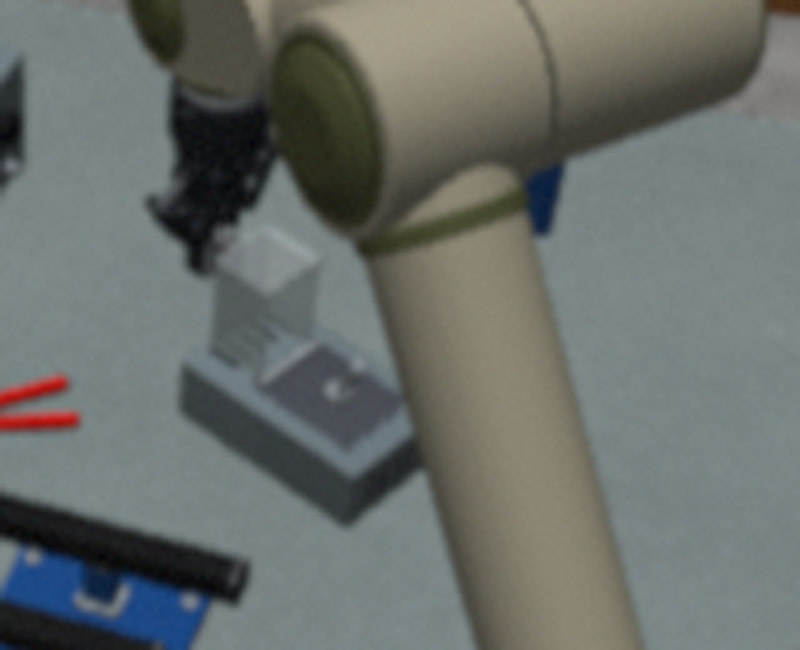

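```bash
python3 -m handwheel '[{"grip":18,"tx":0,"ty":0,"tz":0,"wx":0,"wy":0,"wz":0},{"grip":25,"tx":0,"ty":0,"tz":0,"wx":0,"wy":0,"wz":0},{"grip":34,"tx":0,"ty":0,"tz":0,"wx":0,"wy":0,"wz":0},{"grip":34,"tx":0,"ty":-15,"tz":0,"wx":0,"wy":0,"wz":0},{"grip":34,"tx":0,"ty":-35,"tz":0,"wx":0,"wy":0,"wz":0},{"grip":34,"tx":0,"ty":-35,"tz":0,"wx":0,"wy":0,"wz":0},{"grip":34,"tx":0,"ty":-30,"tz":0,"wx":0,"wy":0,"wz":0},{"grip":0,"tx":0,"ty":0,"tz":0,"wx":0,"wy":0,"wz":0},{"grip":0,"tx":0,"ty":0,"tz":0,"wx":0,"wy":0,"wz":0}]' 25
python3 - <<'E'
from h import *
s=eyes.capture('side');cv2.imwrite('pics/c6.png',cv2.resize(s['pixels'][70:200,300:460,::-1],None,fx=5,fy=5,interpolation=cv2.INTER_CUBIC))
c=eyes.capture('top')
cv2.imwrite('pics/c6t.png',cv2.resize(c['pixels'][180:290,400:500,::-1],None,fx=5,fy=5,interpolation=cv2.INTER_CUBIC))
H=np.array([452.8,-340.6,63]);e=np.array([.861,-.509,0]);z=np.array([0,0,1])
for r in [(0,0),(-67.4,37),(-32.6,37),(-50,1)]:
    X=H+e*r[0]+z*r[1]; print(X.round(1),((proj(s,X)-[300,70])*5).round(),((proj(c,X)-[400,180])*5).round())
E
python3 plan.py 370 -291.5 200 -0.534
```

```text
time_s: 40.67
eef_pos: [529.9, -386.5, 218.7]
ee_rot: [-0.681, 0.683, -0.186, 0.187]
force: [-0.3, 1.0, -1.0]
grip_width: 0.125
[ 452.8 -340.6   63. ] [289. 362.] [279. 252.]
[ 394.8 -306.3  100. ] [360. 370.] [242. 364.]
[ 424.7 -324.   100. ] [325. 347.] [274. 303.]
[ 409.8 -315.2   64. ] [338. 394.] [236. 336.]
t 40.77 pos [ 529.3 -385.8  215.8] yaw -0.534 wy total 0.000 shift after turn tx -185.1 ty 16.2 tz 0.1 tilt fix [-0.0004  0.     -0.0021] F [-0.87  0.15 -0.29] T [ 0.054 -0.016  0.003] g 0.1 q [-0.81  0.62  1.07 -0.    1.45 -1.85]
```

View pics/c6.png

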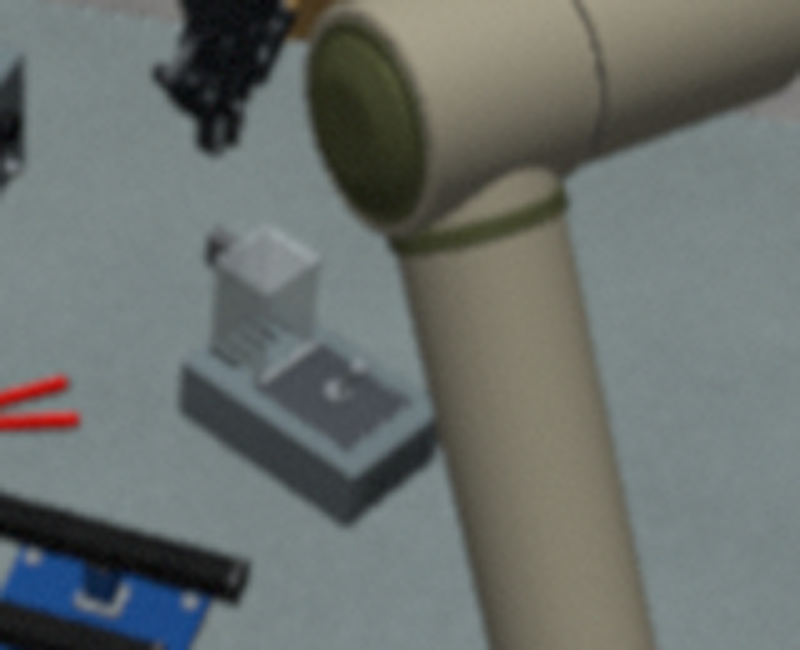

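View pics/c6t.png

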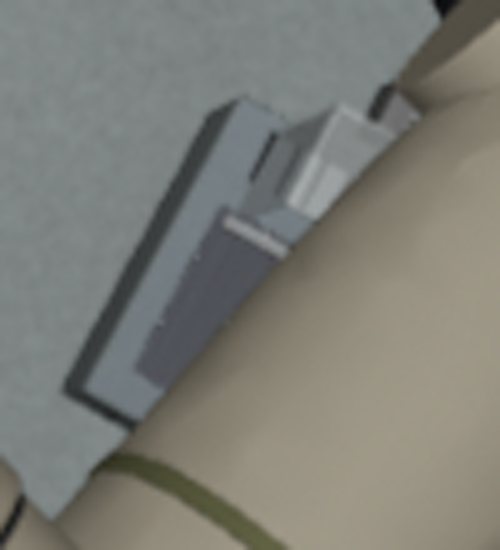

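The toggle ball at (360,366) matches the predicted (360,370), and the hood stands upright. I'll move in front of the toggle with the fingers closed.

```bash
python3 -m handwheel '[{"grip":0,"tx":-37,"ty":0,"tz":0,"wx":0,"wy":0,"wz":0},{"grip":0,"tx":-37,"ty":0,"tz":0,"wx":0,"wy":0,"wz":0},{"grip":0,"tx":-37,"ty":0,"tz":0,"wx":0,"wy":0,"wz":0},{"grip":0,"tx":-37,"ty":0,"tz":0,"wx":0,"wy":0,"wz":0},{"grip":0,"tx":-38,"ty":0,"tz":0,"wx":0,"wy":0,"wz":0},{"grip":0,"tx":0,"ty":30,"tz":0,"wx":0,"wy":0,"wz":0},{"grip":0,"tx":0,"ty":30,"tz":0,"wx":0,"wy":0,"wz":0},{"grip":0,"tx":0,"ty":30,"tz":0,"wx":0,"wy":0,"wz":0},{"grip":0,"tx":0,"ty":0,"tz":0,"wx":0,"wy":0,"wz":0},{"grip":0,"tx":0,"ty":0,"tz":0,"wx":0,"wy":0,"wz":0}]' 25
python3 plan.py 370 -291.5 92 -0.534
python3 - <<'E'
from h import *
s=eyes.capture('side');cv2.imwrite('pics/c7.png',cv2.resize(s['pixels'][70:200,300:460,::-1],None,fx=5,fy=5,interpolation=cv2.INTER_CUBIC))
E
```

```text
time_s: 41.6
eef_pos: [369.0, -290.7, 126.2]
ee_rot: [0.683, -0.681, 0.188, -0.185]
force: [-0.0, 0.0, 0.6]
grip_width: 0.0
t 41.60 pos [ 369.  -290.7  126.2] yaw -0.534 wy total 0.000 shift after turn tx 1.4 ty 34.2 tz -0.2 tilt fix [-0.0014  0.     -0.0038] F [-0.03  0.05  0.58] T [-0.034  0.002  0.002] g 0.0 q [-0.92  0.31  1.8  -0.    1.04 -1.95]
```

View pics/c7.png

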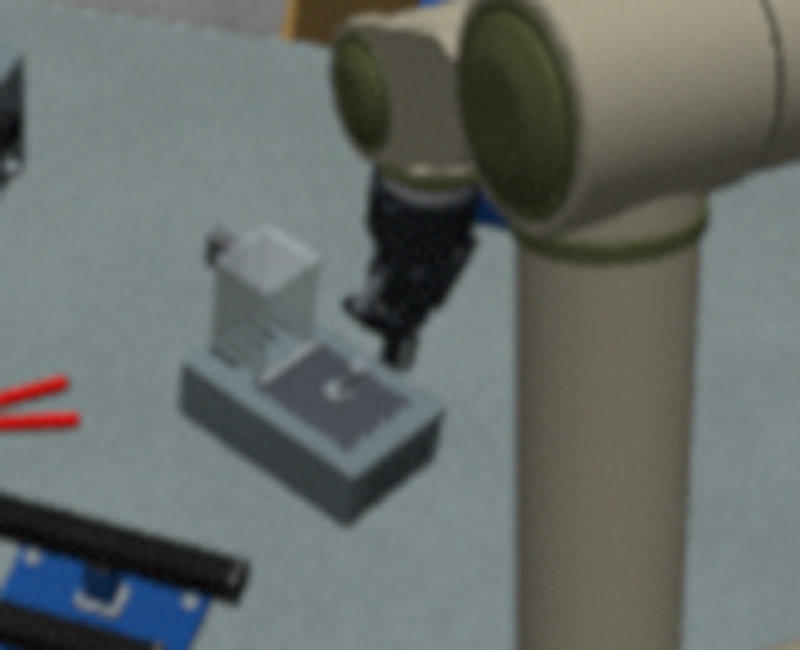

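```bash
python3 -m handwheel '[{"grip":0,"tx":0,"ty":20,"tz":0,"wx":0,"wy":0,"wz":0},{"grip":0,"tx":0,"ty":14,"tz":0,"wx":0,"wy":0,"wz":0},{"grip":0,"tx":0,"ty":0,"tz":0,"wx":0,"wy":0,"wz":0},{"grip":0,"tx":6,"ty":0,"tz":0,"wx":0,"wy":0,"wz":0},{"grip":0,"tx":6,"ty":0,"tz":0,"wx":0,"wy":0,"wz":0},{"grip":0,"tx":6,"ty":0,"tz":0,"wx":0,"wy":0,"wz":0},{"grip":0,"tx":6,"ty":0,"tz":0,"wx":0,"wy":0,"wz":0},{"grip":0,"tx":0,"ty":0,"tz":0,"wx":0,"wy":0,"wz":0}]' 25
python3 -m handwheel '[{"grip":0,"tx":6,"ty":0,"tz":0,"wx":0,"wy":0,"wz":0},{"grip":0,"tx":6,"ty":0,"tz":0,"wx":0,"wy":0,"wz":0},{"grip":0,"tx":6,"ty":0,"tz":0,"wx":0,"wy":0,"wz":0},{"grip":0,"tx":0,"ty":0,"tz":0,"wx":0,"wy":0,"wz":0}]' 25
python3 -m handwheel '[{"grip":0,"tx":4,"ty":0,"tz":0,"wx":0,"wy":0,"wz":0},{"grip":0,"tx":3,"ty":0,"tz":0,"wx":0,"wy":0,"wz":0},{"grip":0,"tx":0,"ty":0,"tz":0,"wx":0,"wy":0,"wz":0}]' 25
python3 - <<'E'
from h import *
s=eyes.capture('side');cv2.imwrite('pics/c8.png',cv2.resize(s['pixels'][70:200,300:460,::-1],None,fx=5,fy=5,interpolation=cv2.INTER_CUBIC))
E
```

```text
time_s: 42.32
eef_pos: [391.4, -304.5, 93.8]
ee_rot: [-0.682, 0.682, -0.186, 0.187]
force: [-0.3, -0.5, -0.1]
grip_width: -0.003
time_s: 42.65
eef_pos: [406.6, -313.4, 93.2]
ee_rot: [-0.682, 0.682, -0.186, 0.187]
force: [-0.6, 0.2, -0.5]
grip_width: -0.002
time_s: 42.9
eef_pos: [411.1, -315.8, 92.7]
ee_rot: [0.683, -0.682, 0.187, -0.185]
force: [-4.9, 3.4, 1.4]
grip_width: 0.004
```

View pics/c8.png

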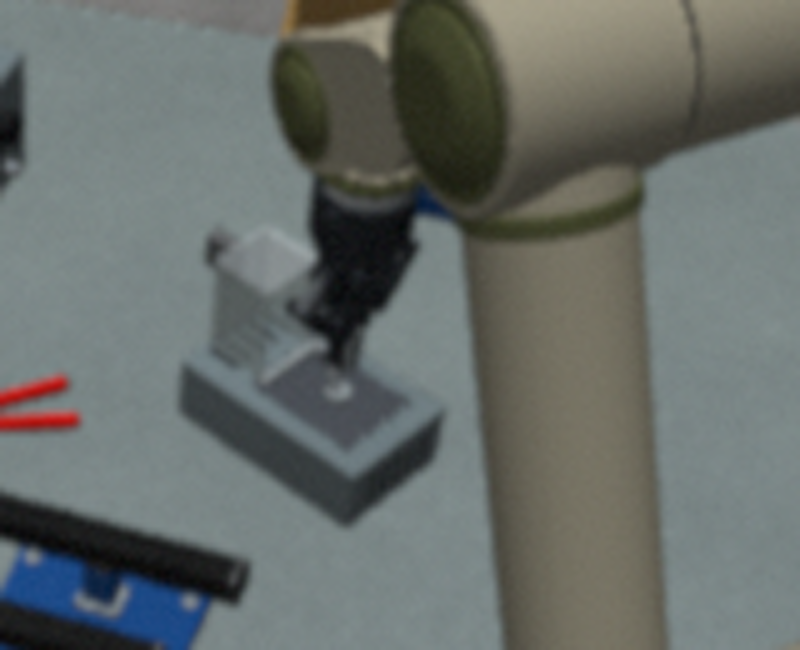

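```bash
python3 -m handwheel '[{"grip":0,"tx":1,"ty":0,"tz":0,"wx":0,"wy":0,"wz":0},{"grip":0,"tx":-15,"ty":0,"tz":0,"wx":0,"wy":0,"wz":0},{"grip":0,"tx":-10,"ty":0,"tz":0,"wx":0,"wy":0,"wz":0},{"grip":0,"tx":-10,"ty":-20,"tz":0,"wx":0,"wy":0,"wz":0},{"grip":0,"tx":0,"ty":-35,"tz":0,"wx":0,"wy":0,"wz":0},{"grip":0,"tx":0,"ty":-35,"tz":0,"wx":0,"wy":0,"wz":0},{"grip":34,"tx":0,"ty":-35,"tz":0,"wx":0,"wy":0,"wz":0},{"grip":34,"tx":0,"ty":0,"tz":0,"wx":0,"wy":0,"wz":0}]' 25
python3 - <<'E'
from h import *
s=eyes.capture('side');cv2.imwrite('pics/c9.png',cv2.resize(s['pixels'][110:170,330:410,::-1],None,fx=9,fy=9,interpolation=cv2.INTER_CUBIC))
E
python3 plan.py 530.5 -386.3 215 -0.534
```

```text
time_s: 43.62
eef_pos: [384.3, -301.1, 224.8]
ee_rot: [-0.68, 0.685, -0.183, 0.19]
force: [0.5, -0.7, -0.1]
grip_width: 0.271
t 43.67 pos [ 383.6 -300.3  221.5] yaw -0.533 wy total 0.001 shift after turn tx 170.2 ty 7.7 tz 0.8 tilt fix [0.0027 0.     0.0072] F [ 0.23  0.4  -0.1 ] T [ 0.008 -0.012 -0.044] g 31.0 q [-0.91  0.23  1.63  0.    1.27 -1.94]
```

View pics/c9.png

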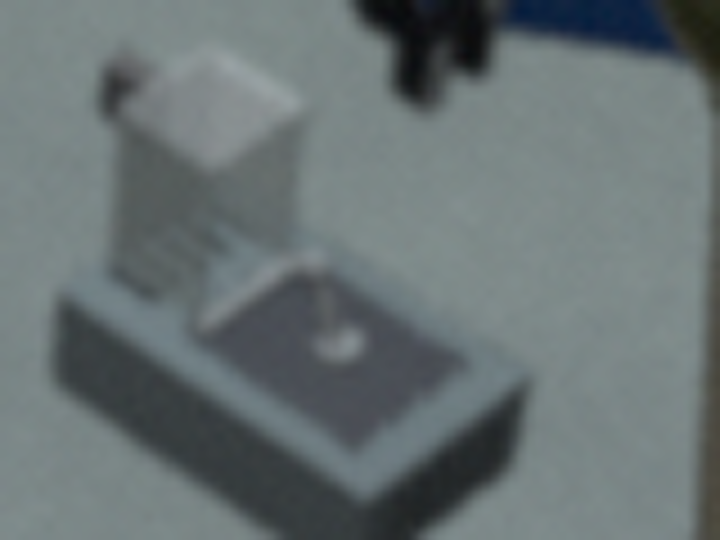

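The toggle ball is now at about (365,139), which matches the on prediction of (365,139.4). Next I'll go back over the tab to close the hood.

```bash
python3 -m handwheel '[{"grip":36,"tx":34,"ty":0,"tz":0.3,"wx":0,"wy":0,"wz":0},{"grip":36,"tx":34,"ty":0,"tz":0,"wx":0,"wy":0,"wz":0},{"grip":36,"tx":34,"ty":0,"tz":0,"wx":0,"wy":0,"wz":0},{"grip":36,"tx":34,"ty":0,"tz":0,"wx":0,"wy":0,"wz":0},{"grip":36,"tx":34,"ty":0,"tz":0,"wx":0,"wy":0,"wz":0},{"grip":36,"tx":0,"ty":25,"tz":0,"wx":0,"wy":0,"wz":0},{"grip":36,"tx":0,"ty":25,"tz":0,"wx":0,"wy":0,"wz":0},{"grip":36,"tx":0,"ty":0,"tz":0,"wx":0,"wy":0,"wz":0},{"grip":36,"tx":0,"ty":0,"tz":0,"wx":0,"wy":0,"wz":0}]' 25
python3 plan.py 531 -386.5 103.5 -0.534
python3 - <<'E'
from h import *
s=eyes.capture('side');cv2.imwrite('pics/c10.png',cv2.resize(s['pixels'][70:200,300:460,::-1],None,fx=5,fy=5,interpolation=cv2.INTER_CUBIC))
E
```

```text
time_s: 44.42
eef_pos: [528.6, -384.7, 166.6]
ee_rot: [0.683, -0.681, 0.188, -0.185]
force: [-0.6, 0.7, 0.7]
grip_width: 0.421
t 44.42 pos [ 528.6 -384.7  166.6] yaw -0.534 wy total 0.000 shift after turn tx 3.2 ty 63.1 tz -0.3 tilt fix [-0.0011  0.     -0.0035] F [-0.59  0.67  0.7 ] T [-0.086  0.025  0.049] g 36.0 q [-0.81  0.65  1.15  0.    1.34 -1.85]
```

View pics/c10.png

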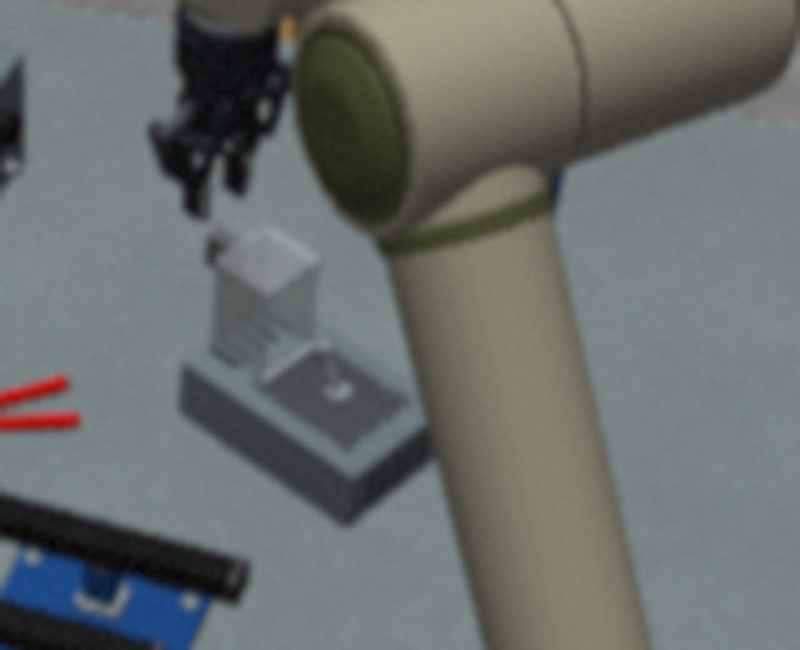

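```bash
python3 -m handwheel '[{"grip":36,"tx":2,"ty":25,"tz":0,"wx":0,"wy":0,"wz":0},{"grip":36,"tx":0,"ty":25,"tz":0,"wx":0,"wy":0,"wz":0},{"grip":36,"tx":0,"ty":13,"tz":0,"wx":0,"wy":0,"wz":0},{"grip":30,"tx":0,"ty":0,"tz":0,"wx":0,"wy":0,"wz":0},{"grip":20,"tx":0,"ty":0,"tz":0,"wx":0,"wy":0,"wz":0},{"grip":5,"tx":0,"ty":0,"tz":0,"wx":0,"wy":0,"wz":0},{"grip":5,"tx":0,"ty":0,"tz":0,"wx":0,"wy":0,"wz":0},{"grip":5,"tx":0,"ty":0,"tz":0,"wx":0,"wy":0,"wz":0}]' 25
python3 plan.py 531 -386.5 103.5 -0.534
```

```text
time_s: 45.13
eef_pos: [531.6, -386.8, 107.3]
ee_rot: [-0.681, 0.683, -0.185, 0.188]
force: [3.1, 1.3, 5.2]
grip_width: 0.155
t 45.13 pos [ 531.6 -386.8  107.3] yaw -0.533 wy total 0.001 shift after turn tx -0.7 ty 3.8 tz -0.0 tilt fix [0.0008 0.     0.004 ] F [3.11 1.27 5.21] T [ 0.154 -0.292  0.02 ] g 13.3 q [-0.81  0.71  1.21  0.    1.22 -1.84]
```

```bash
python3 -c "
import numpy as np
f=np.linspace(.966,-.684,17);R=111.2
for a,b in zip(f,f[1:]): print('tx %.1f ty %.1f'%(R*(np.sin(b)-np.sin(a)),-R*(np.cos(b)-np.cos(a))))"
```

```text
tx -7.0 ty -9.1
tx -7.9 ty -8.3
tx -8.7 ty -7.5
tx -9.4 ty -6.5
tx -10.0 ty -5.5
tx -10.6 ty -4.5
tx -11.0 ty -3.3
tx -11.3 ty -2.2
tx -11.4 ty -1.0
tx -11.5 ty 0.2
tx -11.4 ty 1.3
tx -11.2 ty 2.5
tx -10.9 ty 3.6
tx -10.4 ty 4.7
tx -9.9 ty 5.8
tx -9.2 ty 6.8
```

```bash
python3 -m handwheel '[{"grip":5,"tx":-7,"ty":-9.1,"tz":0,"wx":0,"wy":0,"wz":0},{"grip":5,"tx":-7.9,"ty":-8.3,"tz":0,"wx":0,"wy":0,"wz":0},{"grip":5,"tx":-8.7,"ty":-7.5,"tz":0,"wx":0,"wy":0,"wz":0},{"grip":5,"tx":-9.4,"ty":-6.5,"tz":0,"wx":0,"wy":0,"wz":0},{"grip":5,"tx":-10,"ty":-5.5,"tz":0,"wx":0,"wy":0,"wz":0},{"grip":5,"tx":0,"ty":0,"tz":0,"wx":0,"wy":0,"wz":0}]' 25
python3 -m handwheel '[{"grip":5,"tx":-10.6,"ty":-4.5,"tz":0,"wx":0,"wy":0,"wz":0},{"grip":5,"tx":-11,"ty":-3.3,"tz":0,"wx":0,"wy":0,"wz":0},{"grip":5,"tx":-11.3,"ty":-2.2,"tz":0,"wx":0,"wy":0,"wz":0},{"grip":5,"tx":-11.4,"ty":-1,"tz":0,"wx":0,"wy":0,"wz":0},{"grip":5,"tx":-11.5,"ty":0.2,"tz":0,"wx":0,"wy":0,"wz":0},{"grip":5,"tx":0,"ty":0,"tz":0,"wx":0,"wy":0,"wz":0}]' 25
python3 -m handwheel '[{"grip":5,"tx":-11.4,"ty":1.3,"tz":0,"wx":0,"wy":0,"wz":0},{"grip":5,"tx":-11.2,"ty":2.5,"tz":0,"wx":0,"wy":0,"wz":0},{"grip":5,"tx":-10.9,"ty":3.6,"tz":0,"wx":0,"wy":0,"wz":0},{"grip":5,"tx":-10.4,"ty":4.7,"tz":0,"wx":0,"wy":0,"wz":0},{"grip":5,"tx":0,"ty":0,"tz":0,"wx":0,"wy":0,"wz":0}]' 25
python3 - <<'E'
from h import *
s=eyes.capture('side');cv2.imwrite('pics/c11.png',cv2.resize(s['pixels'][70:200,300:460,::-1],None,fx=5,fy=5,interpolation=cv2.INTER_CUBIC))
E
```

```text
time_s: 45.63
eef_pos: [492.9, -363.9, 143.1]
ee_rot: [-0.682, 0.682, -0.186, 0.186]
force: [0.5, 1.3, -1.0]
grip_width: 0.157
time_s: 46.13
eef_pos: [445.2, -335.6, 153.0]
ee_rot: [0.682, -0.682, 0.186, -0.186]
force: [-0.5, 2.7, -3.1]
grip_width: 0.161
time_s: 46.55
eef_pos: [407.8, -313.5, 140.7]
ee_rot: [0.682, -0.682, 0.186, -0.187]
force: [2.3, 1.5, -4.0]
grip_width: 0.158
```

View pics/c11.png

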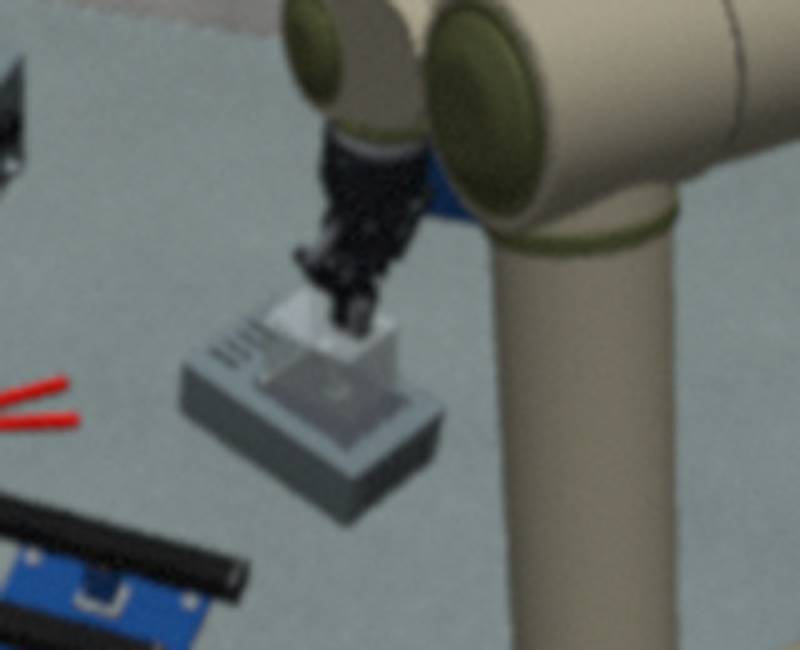

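```bash
python3 -m handwheel '[{"grip":5,"tx":-9.9,"ty":5.8,"tz":0,"wx":0,"wy":0,"wz":0},{"grip":5,"tx":-5,"ty":3.5,"tz":0,"wx":0,"wy":0,"wz":0},{"grip":5,"tx":0,"ty":0,"tz":0,"wx":0,"wy":0,"wz":0}]' 25
python3 -m handwheel '[{"grip":5,"tx":-3,"ty":2.2,"tz":0,"wx":0,"wy":0,"wz":0},{"grip":5,"tx":0,"ty":0,"tz":0,"wx":0,"wy":0,"wz":0},{"grip":5,"tx":0,"ty":0,"tz":0,"wx":0,"wy":0,"wz":0}]' 25
python3 -m handwheel '[{"grip":5,"tx":-1,"ty":1.5,"tz":0,"wx":0,"wy":0,"wz":0},{"grip":5,"tx":0,"ty":0,"tz":0,"wx":0,"wy":0,"wz":0},{"grip":5,"tx":0,"ty":0,"tz":0,"wx":0,"wy":0,"wz":0}]' 25
```

```text
time_s: 46.85
eef_pos: [395.5, -306.3, 131.5]
ee_rot: [0.682, -0.682, 0.186, -0.187]
force: [6.1, 1.6, -3.3]
grip_width: 0.156
time_s: 47.1
eef_pos: [393.8, -305.3, 130.0]
ee_rot: [-0.682, 0.682, -0.186, 0.187]
force: [7.7, 0.7, -0.9]
grip_width: 0.159
time_s: 47.35
eef_pos: [393.8, -305.4, 129.9]
ee_rot: [-0.681, 0.683, -0.185, 0.188]
force: [7.8, 2.1, 9.9]
grip_width: 0.155
```

```bash
python3 -m handwheel '[{"grip":5,"tx":0,"ty":0.8,"tz":0,"wx":0,"wy":0,"wz":0},{"grip":5,"tx":0,"ty":0,"tz":0,"wx":0,"wy":0,"wz":0},{"grip":18,"tx":0,"ty":0,"tz":0,"wx":0,"wy":0,"wz":0},{"grip":26,"tx":0,"ty":0,"tz":0,"wx":0,"wy":0,"wz":0},{"grip":34,"tx":0,"ty":0,"tz":0,"wx":0,"wy":0,"wz":0},{"grip":34,"tx":0,"ty":-20,"tz":0,"wx":0,"wy":0,"wz":0},{"grip":34,"tx":0,"ty":-20,"tz":0,"wx":0,"wy":0,"wz":0},{"grip":0,"tx":0,"ty":0,"tz":0,"wx":0,"wy":0,"wz":0},{"grip":0,"tx":0,"ty":0,"tz":0,"wx":0,"wy":0,"wz":0},{"grip":0,"tx":0,"ty":0,"tz":0,"wx":0,"wy":0,"wz":0}]' 25
python3 plan.py 395 -306.5 156 -0.534
python3 - <<'E'
from h import *
s=eyes.capture('side');cv2.imwrite('pics/c12.png',cv2.resize(s['pixels'][70:200,300:460,::-1],None,fx=5,fy=5,interpolation=cv2.INTER_CUBIC))
E
```

```text
time_s: 48.18
eef_pos: [391.2, -303.9, 166.2]
ee_rot: [0.682, -0.682, 0.187, -0.186]
force: [0.8, -0.1, -0.0]
grip_width: 0.006
t 48.18 pos [ 391.2 -303.9  166.2] yaw -0.534 wy total 0.000 shift after turn tx 4.6 ty 10.2 tz -0.4 tilt fix [-0.0003  0.     -0.0015] F [ 0.83 -0.13 -0.02] T [ 0.048 -0.008 -0.   ] g 0.5 q [-0.9   0.31  1.68 -0.    1.15 -1.93]
```

View pics/c12.png

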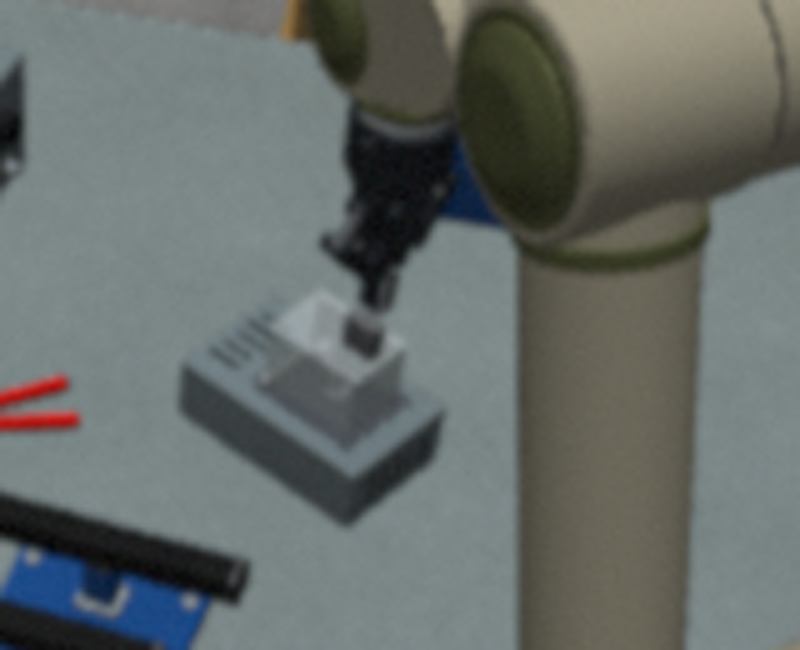

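The hood looks closed. I'll press gently on the tab's top to make sure.

```bash
python3 -m handwheel '[{"grip":0,"tx":3,"ty":8,"tz":0,"wx":0,"wy":0,"wz":0},{"grip":0,"tx":0,"ty":4,"tz":0,"wx":0,"wy":0,"wz":0},{"grip":0,"tx":0,"ty":2,"tz":0,"wx":0,"wy":0,"wz":0},{"grip":0,"tx":0,"ty":0,"tz":0,"wx":0,"wy":0,"wz":0},{"grip":0,"tx":0,"ty":0,"tz":0,"wx":0,"wy":0,"wz":0}]' 25
python3 -m handwheel '[{"grip":0,"tx":0,"ty":1.2,"tz":0,"wx":0,"wy":0,"wz":0},{"grip":0,"tx":0,"ty":0,"tz":0,"wx":0,"wy":0,"wz":0},{"grip":0,"tx":0,"ty":0,"tz":0,"wx":0,"wy":0,"wz":0}]' 25
python3 -m handwheel '[{"grip":0,"tx":0,"ty":1,"tz":0,"wx":0,"wy":0,"wz":0},{"grip":0,"tx":0,"ty":0,"tz":0,"wx":0,"wy":0,"wz":0},{"grip":0,"tx":0,"ty":0,"tz":0,"wx":0,"wy":0,"wz":0}]' 25
```

```text
time_s: 48.65
eef_pos: [394.1, -305.5, 152.7]
ee_rot: [0.682, -0.682, 0.187, -0.186]
force: [0.6, 0.2, -0.1]
grip_width: 0.004
time_s: 48.9
eef_pos: [394.2, -305.6, 151.9]
ee_rot: [-0.682, 0.682, -0.186, 0.186]
force: [-0.7, 0.2, 0.2]
grip_width: 0.003
time_s: 49.15
eef_pos: [394.2, -305.6, 150.8]
ee_rot: [0.682, -0.682, 0.186, -0.186]
force: [0.8, 0.3, 0.0]
grip_width: -0.004
```

```bash
python3 -m handwheel '[{"grip":0,"tx":0,"ty":1,"tz":0,"wx":0,"wy":0,"wz":0},{"grip":0,"tx":0,"ty":0,"tz":0,"wx":0,"wy":0,"wz":0},{"grip":0,"tx":0,"ty":0,"tz":0,"wx":0,"wy":0,"wz":0}]' 25
python3 -m handwheel '[{"grip":0,"tx":0,"ty":0.8,"tz":0,"wx":0,"wy":0,"wz":0},{"grip":0,"tx":0,"ty":0,"tz":0,"wx":0,"wy":0,"wz":0},{"grip":0,"tx":0,"ty":0,"tz":0,"wx":0,"wy":0,"wz":0}]' 25
```

```text
time_s: 49.4
eef_pos: [394.2, -305.7, 150.0]
ee_rot: [-0.682, 0.682, -0.186, 0.187]
force: [-0.5, 0.2, 3.0]
grip_width: -0.002
time_s: 49.65
eef_pos: [394.2, -305.7, 149.9]
ee_rot: [-0.682, 0.682, -0.186, 0.187]
force: [-2.6, 2.1, 9.4]
grip_width: 0.007
```

The tab top is at exactly 150 mm and firm, so the hood is fully closed. I'll retreat and do the final check.

```bash
python3 -m handwheel '[{"grip":0,"tx":0,"ty":-20,"tz":0,"wx":0,"wy":0,"wz":0},{"grip":0,"tx":0,"ty":-35,"tz":0,"wx":0,"wy":0,"wz":0},{"grip":0,"tx":0,"ty":-35,"tz":0,"wx":0,"wy":0,"wz":0},{"grip":0,"tx":-20,"ty":0,"tz":20,"wx":0,"wy":0,"wz":0},{"grip":0,"tx":-20,"ty":0,"tz":25,"wx":0,"wy":0,"wz":0},{"grip":0,"tx":-20,"ty":0,"tz":25,"wx":0,"wy":0,"wz":0},{"grip":0,"tx":-10,"ty":0,"tz":25,"wx":0,"wy":0,"wz":0},{"grip":0,"tx":0,"ty":0,"tz":25,"wx":0,"wy":0,"wz":0},{"grip":0,"tx":0,"ty":0,"tz":0,"wx":0,"wy":0,"wz":0},{"grip":0,"tx":0,"ty":0,"tz":0,"wx":0,"wy":0,"wz":0}]' 25
python3 - <<'E'
from h import *
s=cap('side','fs.png');c=cap('top','ft.png')
cv2.imwrite('pics/fsz.png',cv2.resize(s['pixels'][100:250,250:410,::-1],None,fx=5,fy=4,interpolation=cv2.INTER_CUBIC))
E
```

```text
time_s: 50.48
eef_pos: [395.1, -166.0, 239.0]
ee_rot: [-0.682, 0.682, -0.186, 0.186]
force: [-0.5, -0.2, 0.5]
grip_width: 0.001
```

View pics/fsz.png

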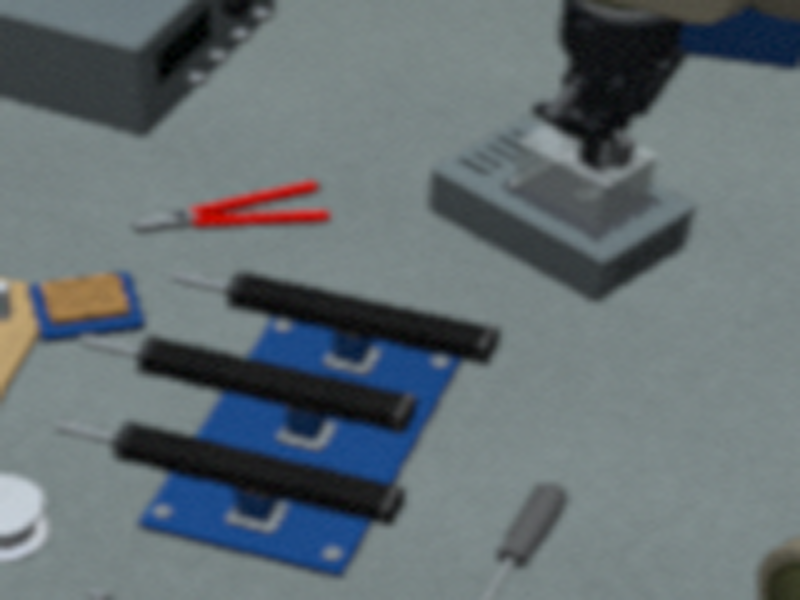

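View pics/ft.png

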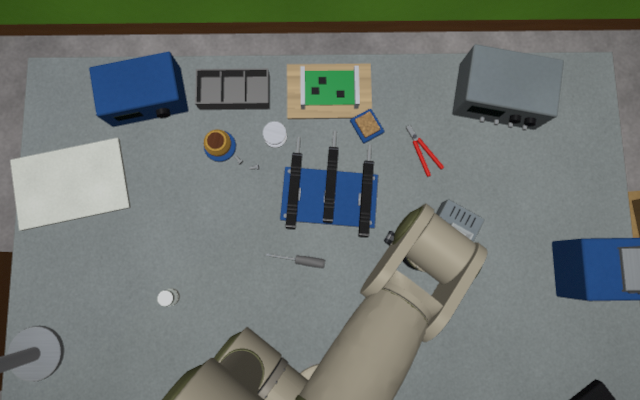

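```bash
python3 -m handwheel '[{"grip":0,"tx":-30,"ty":-10,"tz":20,"wx":0,"wy":0,"wz":0},{"grip":0,"tx":-30,"ty":0,"tz":20,"wx":0,"wy":0,"wz":0},{"grip":0,"tx":0,"ty":0,"tz":35,"wx":0,"wy":0,"wz":0},{"grip":0,"tx":0,"ty":0,"tz":35,"wx":0,"wy":0,"wz":0},{"grip":0,"tx":0,"ty":0,"tz":35,"wx":0,"wy":0,"wz":0},{"grip":0,"tx":0,"ty":0,"tz":0,"wx":0,"wy":0,"wz":0},{"grip":0,"tx":0,"ty":0,"tz":0,"wx":0,"wy":0,"wz":0}]' 25
python3 - <<'E'
from h import *
s=cap('side','fs2.png');c=cap('top','ft2.png')
cv2.imwrite('pics/fa.png',np.hstack([cv2.resize(x,(400,400),interpolation=cv2.INTER_CUBIC) for x in(s['pixels'][105:185,320:400,::-1],c['pixels'][190:290,400:500,::-1])]))
E
```

```text
time_s: 51.17
eef_pos: [417.2, -11.0, 248.7]
ee_rot: [-0.682, 0.682, -0.186, 0.185]
force: [0.0, -0.1, -0.1]
grip_width: 0.002
```

View pics/fa.png

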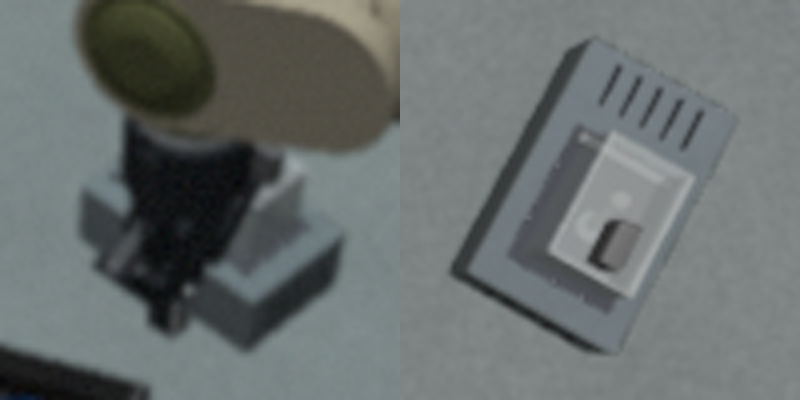

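The top view shows the hood closed as it was at the start. The ball is now visible behind the tab at about (620,200) in the crop, so the toggle is on. Handing in.

```bash
python3 -c "
from rig import ctrl,sense
print(sense()['force'].round(2),sense()['dq'].round(3)); print(ctrl.finish_job())"
```

```text
[ 0.1  -0.52  0.19] [-0.017 -0.007  0.005  0.001  0.001  0.004]
the job is handed in; nothing more can be done
None
```

All three irons are balanced on the stand, the toggle is on, the hood is closed, and the job is handed in (about 51 s of the 210 s used).

**Irons:** I lifted each one in a firm grip and read the wrist torque to find its balance point.

| Pedestal | Balance point (from the grip at its middle) | How it was placed |
|---|---|---|
| pad_2 | about 5 mm toward the tip | placed with that offset |
| pad_1 | about 23 mm toward the rear | regripped 23 mm back, lifted again (about 1.5 mm off) |
| pad_0 | within about 1 mm | placed as gripped |

In the last pictures all three still look level on the brass tops. I judged that by eye and did not measure the tilt.

**Charger:** I swung the hood up by its tab, pushed the toggle to the rear and closed the hood the same way. The ball then showed within about a pixel of where "on" should put it. Pressing lightly on the tab met firm contact at 150 mm, the closed height. The last top view shows the hood as it was at the start, with the ball to the rear.

**Checks:** None failed. Torque readings for one iron scattered by a few millimetres between samples, well inside the 24 mm pad. The two camera views of the tab also differed by a few millimetres. The other things on the bench look unmoved in the pictures. The last side view of the hood was partly hidden by the gripper.

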